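Turn out, stamp and box up the soap

ROBOT

A 6-joint arm with a two-finger parallel gripper is mounted at the origin on the work surface. World frame = base frame: x ahead of the robot, y to its left, z up, the work surface at z = 0. Lengths are in m, angles in degrees, forces in N, time in s.
With the tool pointing down it reaches from about 0.4 to 0.825 m from the base axis. Payload 7 kg.
Tool frame: the origin (TCP) lies between the finger pads; the fingertips stand 22 mm ahead of it and the grasp point (between the pads) lies 3 mm ahead of it; z points along the fingers, y is the line along which they close (so a half turn about z gives the same grasp; the last joint's range is limited). The gripper opens to 88 mm and grips with 3 to 60 N. Pads are 19 mm wide; open, the fingers measure 130 mm over their backs; the gripper's body (78 mm by 193 mm) begins 47 mm behind the grasp point.
Start: joints at [85.892, 20.546, 0.682, 0, -70.136, -16.507], TCP at [0.238, 0.632, 0.249] pointing down, gripper open.
Joint ranges: [-176.03, 176.03], [-82.01, 121.73], [-58.28, 71.71], [-173.87, 95.51], [-174.79, -0.11], [-173.66, 173.66]. Speed limits (degrees/s): [136.94, 136.94, 172.46, 180, 180, 180].

INTERFACE

Orientations are given as [roll, pitch, yaw] about the fixed x, y, z axes, in that order (R = Rz(yaw) Ry(pitch) Rx(roll)).
In Python, from plant import r, vision gives the robot as it stands.
- The arm moves only by the shell command python3 -m pendant 'ROWS' [FORCE]. ROWS is JSON, a list that holds one entry, the list of rows, each a list of 7 numbers: the shift along the tool's x, y, z scaled (see below), then the turn, a rotation vector about the tool's x, y, z scaled (see below), then the opening, from -1 (shut) to 1 (fully open). In form: [[[x, y, z, wx, wy, wz, fingers], ...]]. A call has exactly 8 rows; each row shifts and turns the commanded pose from where the row before left it, along the tool's axes as they then stand; what a row does not reach is not made up. The controller multiplies each number of a shift by 20 mm and each number of a turn by 4 degrees. A row lasts 1/10 s, in which the tool goes at most 50 mm and 8.59 degrees, less where a joint would pass 70% of its speed; a pose out of reach is approached as far as the arm can. A call with a number of a shift or a turn outside -1 to 1 is refused whole. A call with a gripper value outside its range is refused whole. The fingers move at their own pace and stop on an object; FORCE is the grip in N (left out, the last holds). Time passes only in rows, so rows that do not move let the fingers close, or fill a call up. It gives the time, the measured TCP pose, the force, the opening and the grip force at its end, in the units of the state.
- r.get_state(): the state, without advancing time (a new reading comes with each control period).
- vision.capture(name): name is "scene" or "top" or "wrist"; returns a dict with "frame" (480x640x3 uint8, blue, green, red), "depth" (480x640 float32, m along the optical axis (not along the pixel's ray), 0 where there is no reading), "camera_matrix" (3x3 intrinsics, pixels), "k1" (the pictures are not rectified: a ray, as slopes to the right and down, at radius r is drawn at 1 + k1 r^2 times it, then the intrinsics apply), "extrinsics" (4x4, takes a point from world to camera coordinates); the wrist camera has in their place "hand_eye" (4x4, takes a point from camera to tool coordinates, whose origin is the TCP and whose axes are the flange's). Camera axes: x right, y up, looking along -z (the intrinsics and any distortion apply to the point x, -y, -z); pixel columns grow to the right and rows downward; lengths in m; the calibration is good to about 2 mm. A picture is of the moment at which its call begins: read the wrist's pose just before it.
- r.close_job(): hands the job in; it is judged then, once.
The state is a dict: "time_s": time; "joints": joint angles; "qd": joint speeds; "joint_torque": joint torques, N m; "tcp_pos": TCP position; "eef_rot": TCP orientation; "contact_force": force on the tool from outside, world axes, zero at the start; "moment": the same for the moment, N m; "gripper_width": finger opening in m; "gripper_force": force on a finger pad.
Only numpy, scipy, OpenCV 4.12 (cv2) and the standard library are available. Lean on these libraries where they do the work, as an engineer would, in place of code of your own. Each camera call takes 0.05 s, during which the arm holds its last target. There are 200 camera calls.

TASK

Turn the cast soap bars out of the mould, however many there are: stamp each one on the sprung brass stamp by holding it pressed steadily down, centred, hard against the jig's stop plate until the stamp has sunk fully in (about two seconds), and lay it flat in the steel tub. Once they are all stamped and in, press the tub's lid down until it is fully seated and level all round. Leave the blue pot and the glass bottle where they are.

Things in the scene. Friction and masses are not known exactly. Their poses are not given: they have to be found in the camera images.
- mould: lower half of a casting mould: grey plastic block 196 (x) by 156 (y) by 24 mm high, fixed. Origin: centre of its underside. Four open cavities at x = -46 and +46, y = -37 and +37 mm, each 83 (x) by 47 (y) mm, 15 mm deep (floor 9 mm above the bench); a cavity may be empty.
- tub: open steel tub, loose on the bench, about 0.7 kg. 210 (x) by 184 (y) mm over its rolled rim, 60 mm high; inside 190 (x) by 164 (y) mm, inner floor 4 mm above the bench. Origin: centre of its underside. Four bars fit with their long sides along its x, at x = -46 and +46, y = -37 and +37 mm, with room for fingers.
- lid: white push-on lid of the tub, loose, 218 (x) by 192 (y) mm, 0.22 kg, lying right way up. Origin: centre of the lower edge of its skirt (bench level at first). The skirt, 12 mm deep, 184 (x) by 158 (y) mm outside, goes inside the tub's rim with 3 mm play each side, lid's x along the tub's x, either way round; the lip above it (z = 12 to 16 mm) comes down onto the rim.
- lid_grip (a point): centre of the solid grip ridge on the lid's middle, 29 mm above the lid's origin: ridge 16 mm thick (lid x), 90 mm long (lid y), from z = 16 to 42 mm.
- tub_rim (a point): centre of the tub's mouth, level with the top of its rim, 60 mm above its origin. Laid on, the lid rests 6 mm too high on its seal strips (lid origin 6 mm below this point); about 11 N pressed down over its middle drives it home (lid origin 12 mm below this point, lip on the rim) and it stays.
- jig: stamping jig, fixed: plywood foot 176 (x) by 124 (y) by 15 mm, on it an aluminium block 108 by 72 mm whose top is the stop plate, 45 mm above the bench, with the stamp in a window in its middle. Origin: at bench level under the middle of the stamp. A bar lies on it with its long side along the jig's x.
- stop_plate (a point): middle of the stop plate's top, axes as the jig's. At its +x end is an end stop (face at x = +40.5 mm), at its +y side a short fence (face at y = +22.5 mm, 8 mm thick, x = 22 to 40 mm), both rising 22 mm above the plate; a bar pushed into their corner is centred on the stamp.
- stamp (a joint): travel of the sprung brass stamp, m: 0 = up, its 32 (x) by 20 (y) mm face 10 mm above the stop plate; 0.010 = flush with the plate. Spring force 8 N at 0, 15 N at 0.010. With a bar held hard on the plate it reads 0.010 at first, then about 0.007 as it sinks into the soap.
- bar1: cast bar of firm cream soap, 80 (x) by 44 (y) by 32 mm high, 0.1 to 0.16 kg, may be absent. Origin: centre of its underside. Starts right way up in the mould cavity at x = -46, y = -37 mm, standing 17 mm proud of the mould's top.
- bar1_mark (a joint): depth of the impression in the middle of bar1's underside, m: 0 = plain, 0.003 = fully stamped; it stays. It forms only above 11.5 N, so only with the bar held right down on the stop plate, in about 1.5 s, with the bar's middle within 5 mm of the stamp's in x and y and square to it within about 5 degrees (either way round).
- bar2: cast bar of firm cream soap, 80 (x) by 44 (y) by 32 mm high, 0.1 to 0.16 kg, may be absent. Origin: centre of its underside. Starts right way up in the mould cavity at x = -46, y = +37 mm, standing 17 mm proud of the mould's top.
- bar2_mark (a joint): depth of the impression in the middle of bar2's underside, m: 0 = plain, 0.003 = fully stamped; it stays. It forms only above 11.5 N, so only with the bar held right down on the stop plate, in about 1.5 s, with the bar's middle within 5 mm of the stamp's in x and y and square to it within about 5 degrees (either way round).
- bar3: cast bar of firm cream soap, 80 (x) by 44 (y) by 32 mm high, 0.1 to 0.16 kg, may be absent. Origin: centre of its underside. Starts right way up in the mould cavity at x = +46, y = -37 mm, standing 17 mm proud of the mould's top.
- bar3_mark (a joint): depth of the impression in the middle of bar3's underside, m: 0 = plain, 0.003 = fully stamped; it stays. It forms only above 11.5 N, so only with the bar held right down on the stop plate, in about 1.5 s, with the bar's middle within 5 mm of the stamp's in x and y and square to it within about 5 degrees (either way round).
- bar4: cast bar of firm cream soap, 80 (x) by 44 (y) by 32 mm high, 0.1 to 0.16 kg, may be absent. Origin: centre of its underside. Starts right way up in the mould cavity at x = +46, y = +37 mm, standing 17 mm proud of the mould's top.
- bar4_mark (a joint): depth of the impression in the middle of bar4's underside, m: 0 = plain, 0.003 = fully stamped; it stays. It forms only above 11.5 N, so only with the bar held right down on the stop plate, in about 1.5 s, with the bar's middle within 5 mm of the stamp's in x and y and square to it within about 5 degrees (either way round).
- pot: bystander: glazed blue pot, 120 mm high, 132 mm wide; origin at the middle of its underside.
- bottle: bystander: glass bottle with a cork, 220 mm high, 72 mm wide; origin at the middle of its underside.
Not all that is in view belongs to the job. What is shaped like the bar3 but green is not meant. Leave any black look-alike of the bar2 alone.

How it is judged (in metres and radians):
On the way, in this order (a step that is already met when the one before it is completed fails the run):
1. every bar has been stamped: its impression is at least 2.5 mm deep (value of joint each of bar1_mark, bar2_mark, bar3_mark, bar4_mark above 0.0025 m), for 0.1 s.
2. every bar lies flat in the tub (x of bar1 in the frame of tub between -0.09 and 0.09 m and y of bar1 in the frame of tub between -0.08 and 0.08 m and z of each of bar1, bar2, bar3, bar4 in the frame of tub below 0.045 m and angle between the z axis of each of bar1, bar2, bar3, bar4 and the z axis of tub, either way round below 0.12 rad and x of bar2 in the frame of tub between -0.09 and 0.09 m and y of bar2 in the frame of tub between -0.08 and 0.08 m and x of bar3 in the frame of tub between -0.09 and 0.09 m and y of bar3 in the frame of tub between -0.08 and 0.08 m and x of bar4 in the frame of tub between -0.09 and 0.09 m and y of bar4 in the frame of tub between -0.08 and 0.08 m), for 0.3 s.
At the end, for the whole second after the job is handed in: every bar stamped at least 2.5 mm deep and lying flat (within 7 degrees) inside the tub; the lid at rest on the tub, pressed to within 2 mm of fully home, level within 1.7 degrees, within 8 mm of centred; the tub upright (all of step 1 and all of step 2 and z of lid in the frame of tub between 0.044 and 0.05 m and angle between lid's own z axis and vertical below 0.03 rad and horizontal distance between lid and tub below 0.008 m and linear speed of lid below 0.02 m/s and angle between tub's own z axis and vertical below 0.05 rad); the robot touches nothing.
It fails at once if the blue pot is knocked or moved by more than 30 mm (distance of pot from where it was at the start of the episode above 0.03 m).
It fails at once if the glass bottle is knocked or moved by more than 30 mm (distance of bottle from where it was at the start of the episode above 0.03 m).
Of bar1, bar2, bar3, bar4 only 3 to 4 are there at a start; the rules pass over those that are not, and their reading is None.
At some moment in a run one of lid, tub may be knocked a few centimetres aside while the robot is not near it.
Once in a run the grip may slacken for a moment while it holds something.
It also fails if it takes over 208 s, if anything falls off the work surface, if the arm or the gripper's body presses on something with over 40 N, if the wrist force passes 120 N, or if a joint passes its speed limit or range.

## Working session

There is one attempt and no reset: what is moved stays moved. The work goes in short steps, Python scripts to look and compute and a shell command to move; the robot and the scene stay as the last step left them, time stands still between calls to the robot, and variables do not carry over. Pictures are saved under pics/ and viewed, at most 14 in all, crops included, and the job is handed in when it is done.

```bash
ls; mkdir -p pics; cat > h.py <<'E'
import numpy as np, cv2, json
from plant import r, vision
from scipy.spatial.transform import Rotation as R
def cap(n):
    s=r.get_state(); c=vision.capture(n)
    if n=="wrist":
        T=np.eye(4); T[:3,:3]=R.from_euler('xyz',s['eef_rot'],degrees=True).as_matrix(); T[:3,3]=s['tcp_pos']
        c['c2w']=T@c['hand_eye']
    else: c['c2w']=np.linalg.inv(c['extrinsics'])
    return c
def rays(c,px):
    px=np.asarray(px,float).reshape(-1,1,2); K=np.array(c['camera_matrix'],float)
    d=(px.reshape(-1,2)-K[:2,2])/[K[0,0],K[1,1]]; k=c['k1']; u=d.copy()
    for _ in range(20): u=d/(1+k*(u**2).sum(1,keepdims=True))
    v=np.c_[u[:,0],-u[:,1],-np.ones(len(u))]
    return c['c2w'][:3,3], v@c['c2w'][:3,:3].T
def onz(c,px,z):
    o,v=rays(c,px); return o+v*((z-o[2])/v[:,2])[:,None]
def cloud(c):
    h,w=c['depth'].shape; g=np.stack(np.meshgrid(np.arange(w),np.arange(h)),-1).reshape(-1,2)
    o,v=rays(c,g); return (o+v*c['depth'].reshape(-1,1)).reshape(h,w,3)
def proj(c,p):
    q=np.linalg.inv(c['c2w'])@np.r_[p,1]; u=np.array([q[0],-q[1]])/-q[2]; u=u*(1+c['k1']*(u@u))
    return u*[c['camera_matrix'][0][0],c['camera_matrix'][1][1]]+np.array(c['camera_matrix'])[:2,2]
E
python3 - <<'E'
from h import *
s=r.get_state(); print(s)
for n in("scene","top","wrist"):
    c=cap(n); cv2.imwrite(f'pics/{n}0.png',c['frame']); print(n,c['c2w'].round(3).tolist(),c['k1'],np.array(c['camera_matrix']).round(1).tolist()); np.save(f'{n}0.npy',c,allow_pickle=True)
E
```

```text
pics
{'time_s': 0.0, 'joints': array([ 8.58933983e+01,  2.05897765e+01,  6.32608043e-01, -2.13485416e-02,
       -7.01357041e+01, -1.65069323e+01]), 'qd': array([-0.17389724,  0.06807553,  0.02297844, -0.02039227, -0.01058465,
        0.01257674]), 'joint_torque': array([ 1.95192308e-05, -5.82722104e+01,  2.93058532e+01,  6.99723333e+00,
        7.06657040e-03, -1.64618368e-04]), 'tcp_pos': array([0.23749667, 0.6313391 , 0.24762866]), 'eef_rot': array([ 1.79905252e+02, -7.14888030e-03, -2.06207984e+01]), 'contact_force': array([-0.01472407, -0.42564381, -0.63951562]), 'moment': array([0.0278879 , 0.00098025, 0.03930046]), 'gripper_force': 0.0, 'gripper_width': 0.08766675310532851}
scene [[-0.476, -0.583, 0.659, 1.265], [0.88, -0.325, 0.347, 0.283], [0.012, 0.745, 0.667, 0.798], [0.0, 0.0, 0.0, 1.0]] 0.0070550407022930035 [[499.2, 0.0, 317.1], [0.0, 499.2, 245.0], [0.0, 0.0, 1.0]]
top [[0.011, 0.994, -0.111, 0.451], [-1.0, 0.012, 0.008, -0.071], [0.01, 0.111, 0.994, 1.047], [0.0, 0.0, 0.0, 1.0]] 0.0386043615396091 [[453.3, 0.0, 315.2], [0.0, 453.3, 241.9], [0.0, 0.0, 1.0]]
wrist [[-0.351, 0.902, 0.251, 0.304], [-0.936, -0.339, -0.093, 0.605], [0.001, -0.267, 0.964, 0.385], [0.0, 0.0, 0.0, 1.0]] 0.01947842473294735 [[351.6, 0.0, 319.4], [0.0, 351.6, 238.1], [0.0, 0.0, 1.0]]
```

View pics/scene0.png

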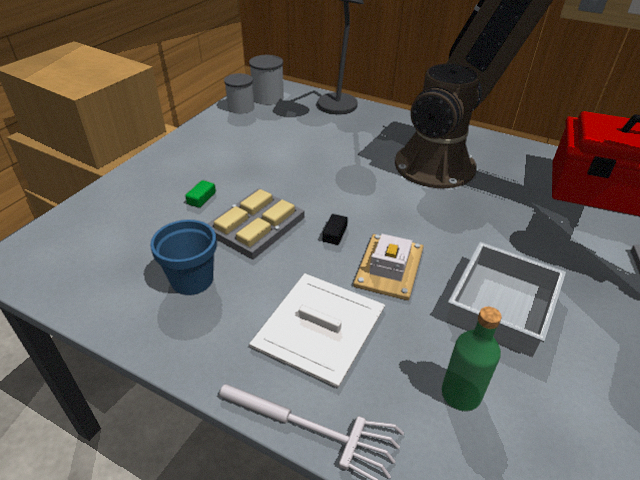

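View pics/top0.png

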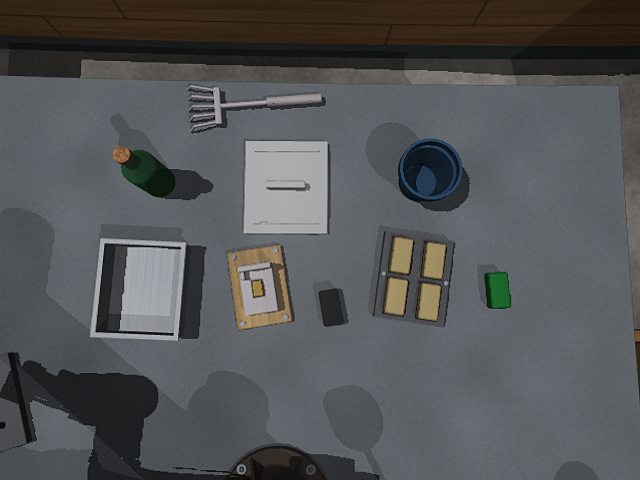

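Scene: four cream bars in the mould (top view ≈ (403,255),(434,260),(396,296),(429,300)), jig ≈ (260,288), tub ≈ (139,289), lid ≈ (286,187) with ridge, pot (430,170), bottle base ≈ (160,180); green and black look-alikes at (498,290) and (331,307) are to be left.

```bash
cat > m0.py <<'E'
from h import *
def tri(c1,p1,c2,p2):
    o1,v1=rays(c1,p1);o2,v2=rays(c2,p2);v1=v1[0]/np.linalg.norm(v1[0]);v2=v2[0]/np.linalg.norm(v2[0])
    t=np.linalg.lstsq(np.c_[v1,-v2],o2-o1,rcond=None)[0];return (o1+t[0]*v1+o2+t[1]*v2)/2, np.linalg.norm(o1+t[0]*v1-o2-t[1]*v2)
def blobs(m,lo,hi=1e9):
    m=cv2.morphologyEx(m.astype(np.uint8)*255,cv2.MORPH_OPEN,np.ones((3,3)))
    cs,_=cv2.findContours(m,cv2.RETR_EXTERNAL,cv2.CHAIN_APPROX_NONE)
    return [c for c in cs if lo<cv2.contourArea(c)<hi]
def rect(c,cn,z):
    p=onz(c,cn.reshape(-1,2),z)[:,:2]; (ce,(w,h),a)=cv2.minAreaRect((p*1000).astype(np.float32)); return np.round(ce,1),round(w,1),round(h,1),round(a,1)
E
python3 - <<'E'
from m0 import *
t=np.load('top0.npy',allow_pickle=True).item(); s=np.load('scene0.npy',allow_pickle=True).item()
H=cv2.cvtColor(t['frame'],cv2.COLOR_BGR2HSV); P=cloud(t)
hh,ss,vv=H[...,0].astype(int),H[...,1].astype(int),H[...,2].astype(int)
def show(n,m,z,lo,hi=1e9):
    for b in blobs(m,lo,hi):
        x,y,w,h=cv2.boundingRect(b); mk=np.zeros(m.shape,np.uint8); cv2.drawContours(mk,[b],-1,1,-1)
        print(n,(x,y,w,h),rect(t,b,z),'medz',np.median(P[...,2][mk>0]).round(4))
show('yellow/wood',(hh>12)&(hh<32)&(ss>70)&(vv>90)&(np.arange(480)[:,None]>200),.041,100)
show('white',(ss<25)&(vv>170),.016,300)
show('blue',(hh>95)&(hh<118)&(ss>130),.12,500)
z=P[...,2]
show('z>.1',(z>.09)&(np.arange(480)[:,None]<220)&(np.arange(480)[:,None]>90),.12,200)
show('rim',(z>.05)&(z<.07)&(np.arange(480)[:,None]>220)&(np.arange(480)[:,None]<345),.060,500)
show('lid',(z>.008)&(z<.025)&(np.arange(480)[:,None]<240)&(np.arange(480)[:,None]>125)&(np.arange(640)>225)&(np.arange(640)<345),.016,500)
show('ridge',(z>.03)&(z<.055)&(np.arange(480)[:,None]<240)&(np.arange(640)>225)&(np.arange(640)<345),.042,50)
show('block',(z>.035)&(z<.052)&(np.arange(480)[:,None]>240)&(np.arange(640)>225)&(np.arange(640)<300),.045,50)
show('stops',(z>.058)&(z<.075)&(np.arange(480)[:,None]>240)&(np.arange(640)>225)&(np.arange(640)<300),.067,5)
show('mould',(z>.015)&(z<.05)&(np.arange(480)[:,None]>220)&(np.arange(640)>370)&(np.arange(640)<470),.024,500)
cv2.imwrite('pics/z.png',cv2.resize(np.hstack([t['frame'][235:335,80:200],t['frame'][235:335,220:300],t['frame'][220:320,370:470]]),None,fx=2.6,fy=2.6))
E
```

```text
yellow/wood (418, 283, 23, 38) (array([ 435. , -330.7]), 41.9, 77.5, 82.3) medz 0.0403
yellow/wood (252, 281, 11, 15) (array([460. ,  47.8]), 33.1, 19.8, 9.7) medz 0.055
yellow/wood (385, 278, 23, 37) (array([ 445.8, -258.1]), 41.9, 78.1, 82.1) medz 0.0404
yellow/wood (228, 246, 64, 83) (array([463.5,  44.3]), 171.0, 119.6, 9.7) medz 0.0148
yellow/wood (423, 242, 23, 37) (array([ 526.5, -344.1]), 41.4, 78.7, 81.3) medz 0.0404
yellow/wood (391, 237, 22, 37) (array([ 537.3, -271.2]), 42.1, 78.5, 81.5) medz 0.0404
white (121, 248, 36, 67) (array([473. , 311.1]), 73.0, 146.3, 87.2) medz 0.0039
white (245, 141, 62, 82) (array([707. ,  14.1]), 191.5, 140.5, 0.5) medz 0.016
blue (399, 139, 63, 62) (array([ 710.6, -316.9]), 129.5, 131.2, 89.6) medz 0.075
z>.1 (113, 146, 51, 43) (array([710.1, 292.1]), 116.1, 72.5, 45.8) medz 0.1515
z>.1 (398, 139, 64, 62) (array([ 710.7, -315.9]), 130.6, 132.0, 0.6) medz 0.0794
rim (90, 238, 96, 103) (array([457.1, 298.7]), 186.0, 210.6, 87.6) medz 0.0053
lid (244, 141, 84, 93) (array([695.1,  -9.7]), 217.6, 191.0, 0.5) medz 0.0161
ridge (266, 181, 40, 7) (array([694.4, -10.4]), 13.8, 88.1, 0.8) medz 0.0412
block (256, 471, 37, 8) (array([75. ,  1.3]), 13.6, 74.9, 0.2) medz 0.0431
block (241, 267, 37, 49) (array([453.5,  44.3]), 97.0, 72.7, 9.9) medz 0.0451
stops (268, 478, 10, 2) (array([75.6,  2.7]), 1.9, 18.3, 0.2) medz 0.0631
stops (252, 477, 4, 3) (array([76.5, 41.2]), 3.8, 6.2, 0.1) medz 0.0627
stops (238, 261, 33, 19) (array([498.8,  51.1]), 30.0, 71.0, 12.0) medz 0.0664
mould (374, 231, 79, 96) (array([ 486.5, -301.2]), 156.5, 197.7, 82.0) medz 0.0274
```

```bash
cat > goto.py <<'E'
# prints: turn units (total about tool z), then shift units (total, in tool axes after the turn)
import sys; from h import *
x,y,z,yaw=map(float,sys.argv[1:5]); s=r.get_state(); p=np.array(s['tcp_pos']); e=s['eef_rot']
dy=(yaw-e[2]+180)%360-180; a=np.radians(yaw)
d=np.array([x,y,z])-p; t=np.array([d[0]*np.cos(a)+d[1]*np.sin(a), d[0]*np.sin(a)-d[1]*np.cos(a), -d[2]])/.02
print('t',round(s['time_s'],1),'rot',np.round(e,1),'turn wz %.2f'%(-dy/4),'shift',t.round(2),'F',np.round(s['contact_force'],1),'w',round(s['gripper_width'],4))
E
R='[0,0,0,0,0,-0.95,1]'
python3 -m pendant '[[[0,0,0,0,0,-0.95,1],[0,0,0,0,0,-0.95,1],[0,0,0,0,0,-0.95,1],[0,0,0,0,0,-0.95,1],[0,0,0,0,0,-0.95,1],[0,0,0,0,0,-0.95,1],[0,0,0,0,0,-0.95,1],[0,0,0,0,0,-0.95,1]]]'
for i in 1 2 3 4; do python3 -m pendant '[[[0.19,0.95,0,0,0,0,1],[0.19,0.95,0,0,0,0,1],[0.19,0.95,0,0,0,0,1],[0.19,0.95,0,0,0,0,1],[0.19,0.95,0,0,0,0,1],[0.19,0.95,0,0,0,0,1],[0.19,0.95,0,0,0,0,1],[0.19,0.95,0,0,0,0,1]]]'; done
python3 - <<'E'
from h import *
c=cap('wrist'); cv2.imwrite('pics/w1.png',c['frame']); np.save('w1.npy',c,allow_pickle=True)
E
python3 goto.py .486 -.301 .25 -8.2
```

```text
time_s: 0.95
tcp_pos: [0.2376, 0.6316, 0.2481]
eef_rot: [180.0, 0.0, 9.9]
contact_force: [0.1, 0.5, -0.6]
gripper_width: 0.0879
gripper_force: 0.0
time_s: 1.75
tcp_pos: [0.2939, 0.4857, 0.2486]
eef_rot: [-180.0, -0.0, 9.8]
contact_force: [-0.2, -0.8, 0.2]
gripper_width: 0.0873
gripper_force: 0.0
time_s: 2.55
tcp_pos: [0.3498, 0.341, 0.2486]
eef_rot: [-180.0, -0.0, 9.8]
contact_force: [0.5, 0.3, 0.1]
gripper_width: 0.0874
gripper_force: 0.0
time_s: 3.35
tcp_pos: [0.4053, 0.1963, 0.2486]
eef_rot: [-180.0, -0.0, 9.8]
contact_force: [-1.0, 0.3, -0.0]
gripper_width: 0.0875
gripper_force: 0.0
time_s: 4.15
tcp_pos: [0.4609, 0.0517, 0.2486]
eef_rot: [-180.0, -0.0, 9.8]
contact_force: [0.2, 0.8, -0.3]
gripper_width: 0.0875
gripper_force: 0.0
t 4.2 rot [180.    0.    9.8] turn wz 4.49 shift [ 3.73 17.21 -0.08] F [ 0.5 -1.6 -0.3] w 0.0876
```

View pics/w1.png

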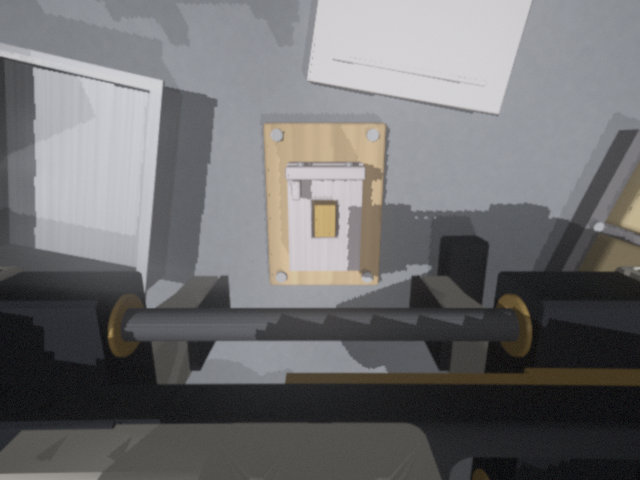

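Wrist view: brass stamp at (325,219), end stop top bar at y≈172, fence at (295,188): the jig's +x points up the picture, +y left.

```bash

python3 -m pendant '[[[0,0,0,0,0,0.9,1],[0,0,0,0,0,0.9,1],[0,0,0,0,0,0.9,1],[0,0,0,0,0,0.9,1],[0,0,0,0,0,0.9,1],[0.12,0.9,0,0,0,0,1],[0.12,0.9,0,0,0,0,1],[0.12,0.9,0,0,0,0,1]]]' | head -1
for i in 1 2; do python3 -m pendant '[[[0.12,0.9,0,0,0,0,1],[0.12,0.9,0,0,0,0,1],[0.12,0.9,0,0,0,0,1],[0.12,0.9,0,0,0,0,1],[0.12,0.9,0,0,0,0,1],[0.12,0.9,0,0,0,0,1],[0.12,0.9,0,0,0,0,1],[0.12,0.9,0,0,0,0,1]]]' |head -1; done
python3 - <<'E'
from m0 import *
c=cap('wrist'); cv2.imwrite('pics/w2.png',c['frame']); np.save('w2.npy',c,allow_pickle=True)
t=np.load('top0.npy',allow_pickle=True).item(); s=np.load('scene0.npy',allow_pickle=True).item(); j=np.load('w1.npy',allow_pickle=True).item()
def hsv(c): return [a.astype(int) for a in cv2.split(cv2.cvtColor(c['frame'],cv2.COLOR_BGR2HSV))]
def cen(b): return cv2.minAreaRect(b)[0]
# bars
L={}
for n,k in(('w',c),('t',t),('s',s)):
    h,sa,v=hsv(k); m=(h>15)&(h<32)&(sa>70)&(v>90); P=cloud(k); m&=(P[...,2]>.03)&(P[...,2]<.05)&(P[...,1]<-.2)
    L[n]=[]
    for b in blobs(m,60):
        rr=rect(k,b,.041); L[n].append((rr,cen(b))); print(n,rr,np.round(cen(b),1))
for rr,p in L['w']:
    q=min(L['t'],key=lambda u:np.linalg.norm(u[0][0]-rr[0])); X,e=tri(c,p,t,q[1]); print('tri',X.round(4),round(e,4))
# jig
for n,k in(('w1',j),('t',t)):
    h,sa,v=hsv(k); P=cloud(k); z=P[...,2]; near=np.linalg.norm(P[...,:2]-[.46,.048],axis=2)<.13
    for nm,m,pz in(('stamp',(h>15)&(h<32)&(sa>110)&(z>.05)&(z<.06)&near,.055),('plate',(z>.04)&(z<.06)&near,.045),('stops',(z>.062)&(z<.08)&near,.067),('foot',(z>.010)&near,.015)):
        for b in blobs(m,20): print(n,nm,rect(k,b,pz),np.round(cen(b),1), 'z',np.median(z[b[:,0,1],b[:,0,0]]).round(4))
    L[n]=[b for b in blobs((h>15)&(h<32)&(sa>110)&(z>.05)&(z<.06)&near,20)]
print(tri(j,cen(L['w1'][0]),t,cen(L['t'][0])))
E
python3 goto.py .486 -.301 .25 -8.2
```

```text
time_s: 5.0
time_s: 5.8
time_s: 6.6
t (array([ 435. , -330.7]), 41.9, 77.5, 82.3) [429.  301.5]
t (array([ 445.8, -258.1]), 41.9, 78.1, 82.1) [395.9 296.1]
t (array([ 526.5, -344.1]), 41.4, 78.7, 81.3) [434.3 260.1]
t (array([ 537.3, -271.2]), 42.1, 78.5, 81.5) [401.3 254.8]
s (array([ 543.8, -265.1]), 49.4, 83.5, 82.0) [253.9 230.2]
s (array([ 531.8, -337.2]), 50.1, 79.8, 82.7) [231.5 218.2]
s (array([ 452. , -251.2]), 50.3, 81.8, 82.0) [278.7 211.5]
s (array([ 441.6, -324.4]), 50.0, 82.4, 82.7) [256.2 200.3]
s (array([  228.2, -1134.2]), 53.2, 115.9, 75.3) [90.3 95.8]
s (array([    2.1, -1126.1]), 116.3, 47.3, 25.8) [136.8  72.6]
s (array([  109.6, -1353.9]), 100.2, 51.8, 55.7) [72.  69.5]
s (array([  216. , -1554.8]), 96.6, 55.0, 88.1) [ 7.8 68.5]
s (array([   25.4, -1290. ]), 153.1, 39.1, 39.3) [102.   66.5]
s (array([  146.1, -1556.3]), 104.0, 39.7, 48.2) [25.  62.5]
w1 plate (array([450.2,  44.2]), 91.1, 72.2, 9.8) [325.  225.5] z 0.046
w1 plate (array([509.6,  56. ]), 1.9, 13.3, 9.8) [323. 165.] z 0.0474
w1 stops (array([495. ,  51.9]), 29.6, 71.6, 9.9) [325.  183.5] z 0.0665
w1 foot (array([249.7,  14.7]), 301.8, 837.6, 9.9) [319.5 372.5] z 0.3165
w1 foot (array([462.8,  46.5]), 175.7, 123.2, 9.8) [324.5 203.5] z 0.0148
w1 foot (array([587.1,  49.3]), 6.4, 61.6, 0.5) [343.3  83.9] z 0.0157
t stamp (array([459.8,  45.8]), 29.6, 19.0, 9.6) [257.3 288. ] z 0.0549
t plate (array([454. ,  44.6]), 97.7, 72.4, 9.6) [258.3 290.9] z 0.0453
t stops (array([497.8,  51.2]), 29.8, 70.8, 10.2) [254.6 270.2] z 0.0659
t foot (array([463.9,  46.1]), 177.3, 123.6, 9.8) [259.  286.8] z 0.014
t 6.7 rot [180.    0.   -8.2] turn wz -0.01 shift [ 1.51  0.1  -0.08] F [ 0.9 -3.   0.1] w 0.0874Traceback (most recent call last):
  File "<stdin>", line 21, in <module>
IndexError: list index out of range
```

View pics/w2.png

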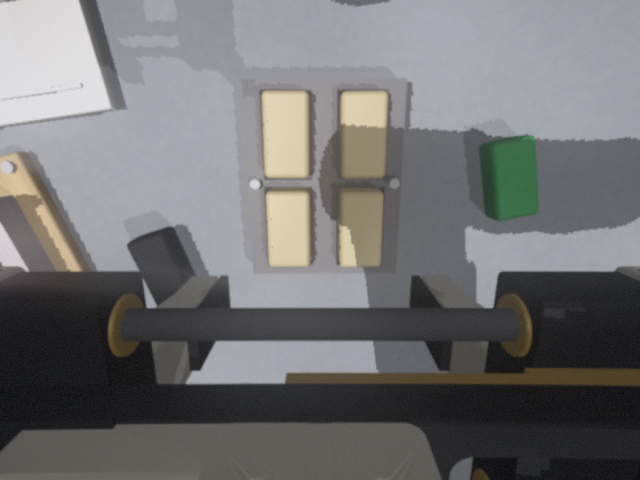

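Wrist view: the four bars at (286,134),(363,134),(289,227),(361,227), square to the tool. The mask just needs a lower saturation.

```bash
python3 - <<'E'
from m0 import *
t=np.load('top0.npy',allow_pickle=True).item(); j=np.load('w1.npy',allow_pickle=True).item(); c=np.load('w2.npy',allow_pickle=True).item()
def hsv(c): return [a.astype(int) for a in cv2.split(cv2.cvtColor(c['frame'],cv2.COLOR_BGR2HSV))]
cen=lambda b: cv2.minAreaRect(b)[0]
h,s,v=hsv(c); m=(h>14)&(h<36)&(s>40)&(v>90); m[272:]=0; m[:,:230]=0; m[:,420:]=0
T=[((435.,-330.7),(429.,301.5)),((445.8,-258.1),(395.9,296.1)),((526.5,-344.1),(434.3,260.1)),((537.3,-271.2),(401.3,254.8))]
for b in blobs(m,500):
    rr=rect(c,b,.041); q=min(T,key=lambda u:np.linalg.norm(np.array(u[0])-rr[0])); X,e=tri(c,cen(b),t,q[1]); print(rr,'tri',X.round(4),round(e,4))
h,s,v=hsv(j); m=(h>14)&(h<36)&(s>110); m[:195]=0;m[245:]=0; m[:,300:350]&=True; m[:,:300]=0; m[:,350:]=0
for b in blobs(m,100): print('stamp',rect(j,b,.055),'tri',tri(j,cen(b),t,(257.3,288.0)))
print('ends',[onz(j,[p],.067)[0].round(4).tolist() for p in((325,167),(325,179),(300,199))])
E
```

```text
(array([ 436.8, -332.5]), 44.6, 81.3, 82.5) tri [ 0.4346 -0.3342  0.028 ] 0.0001
(array([ 447. , -260.8]), 44.4, 80.9, 81.8) tri [ 0.446  -0.2595  0.0325] 0.0009
(array([ 525.1, -344.9]), 44.7, 78.6, 82.5) tri [ 0.5265 -0.3466  0.0327] 0.0006
(array([ 535.7, -273.7]), 45.0, 79.1, 81.7) tri [ 0.5376 -0.2727  0.0333] 0.0004
ends [[0.5096, 0.0544, 0.067], [0.4992, 0.0526, 0.067], [0.4775, 0.0719, 0.067]]
```

```bash
python3 goto.py .4457 -.2589 .0485 -8.1
```

```text
t 6.7 rot [180.    0.   -8.2] turn wz -0.04 shift [-0.79 -1.7   9.99] F [ 0.9 -3.   0.1] w 0.0874
```

```bash

python3 -m pendant '[[[-0.4,-0.85,0.5,0,0,0,0.27],[-0.4,-0.85,0.5,0,0,0,0.27],[0,0,1,0,0,0,0.27],[0,0,1,0,0,0,0.27],[0,0,1,0,0,0,0.27],[0,0,1,0,0,0,0.27],[0,0,1,0,0,0,0.27],[0,0,1,0,0,0,0.27]]]' 50
python3 -m pendant '[[[0,0,1,0,0,0,0.27],[0,0,0,0,0,0,0.27],[0,0,0,0,0,0,0.27],[0,0,0,0,0,0,0.27],[0,0,0,0,0,0,0.27],[0,0,0,0,0,0,0.27],[0,0,0,0,0,0,0.27],[0,0,0,0,0,0,0.27]]]'
python3 goto.py .4457 -.2589 .0485 -8.1
python3 - <<'E'
from h import *
c=cap('wrist'); cv2.imwrite('pics/w3.png',c['frame'])
E
```

```text
time_s: 7.45
tcp_pos: [0.4456, -0.2562, 0.1079]
eef_rot: [180.0, -0.0, -8.2]
contact_force: [-0.5, -0.6, 0.1]
gripper_width: 0.0558
gripper_force: 0.0
time_s: 8.25
tcp_pos: [0.4462, -0.2558, 0.0889]
eef_rot: [180.0, -0.0, -8.2]
contact_force: [-0.2, -0.5, -0.3]
gripper_width: 0.0553
gripper_force: 0.0
t 8.2 rot [180.   -0.   -8.2] turn wz -0.03 shift [-0.    0.16  2.02] F [-0.2 -0.5 -0.3] w 0.0553
```

View pics/w3.png

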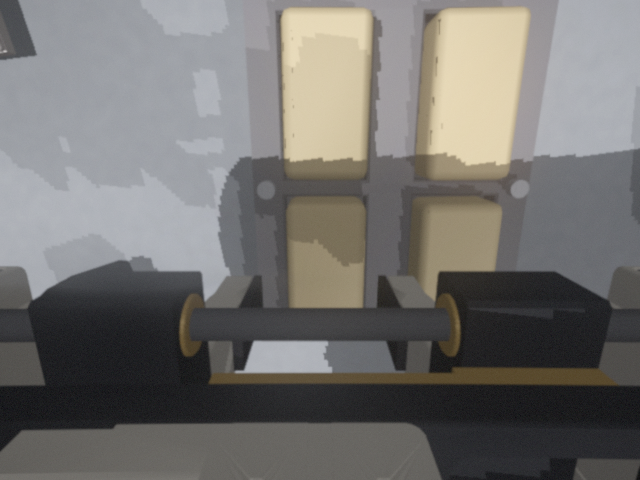

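The bar (287–366) sits about 6 px right of the fingers' middle (320), matching the 3 mm shift that goto gives.

```bash

python3 -m pendant '[[[0,0.15,0.5,0,0,0,0.27],[0,0,0.5,0,0,0,0.27],[0,0,0.5,0,0,0,0.27],[0,0,0.5,0,0,0,0.27],[0,0,0,0,0,0,0.27],[0,0,0,0,0,0,-0.4],[0,0,0,0,0,0,-0.4],[0,0,0,0,0,0,-0.4]]]' 50
python3 -m pendant '[[[0,0,0,0,0,0,-0.4],[0,0,0,0,0,0,-0.4],[0,0,0,0,0,0,-0.4],[0,0,-0.3,0,0,0,-0.4],[0,0,-0.5,0,0,0,-0.4],[0,0,-1,0,0,0,-0.4],[0,0,-1,0,0,0,-0.4],[0,0,-1,0,0,0,-0.4]]]' 50
python3 goto.py .457 .044 .14 9.8
```

```text
time_s: 9.1
tcp_pos: [0.4456, -0.2587, 0.0485]
eef_rot: [-180.0, 0.0, -8.2]
contact_force: [0.4, 0.4, -2.2]
gripper_width: 0.0433
gripper_force: 50.0
time_s: 9.9
tcp_pos: [0.4458, -0.2588, 0.1263]
eef_rot: [180.0, -0.0, -8.2]
contact_force: [0.1, 0.3, -1.4]
gripper_width: 0.0437
gripper_force: 50.0
t 9.9 rot [180.   -0.   -8.2] turn wz -4.50 shift [  3.13 -14.82  -0.69] F [ 0.1  0.3 -1.4] w 0.0437
```

```bash

python3 -m pendant '[[[0,0,-0.4,0,0,-0.9,-0.4],[0,0,-0.4,0,0,-0.9,-0.4],[0,0,0,0,0,-0.9,-0.4],[0,0,0,0,0,-0.9,-0.4],[0,0,0,0,0,-0.9,-0.4],[0.2,-0.9,0,0,0,0,-0.4],[0.2,-0.9,0,0,0,0,-0.4],[0.2,-0.9,0,0,0,0,-0.4]]]' 50 |head -2
python3 -m pendant '[[[0.2,-0.9,0,0,0,0,-0.4],[0.2,-0.9,0,0,0,0,-0.4],[0.2,-0.9,0,0,0,0,-0.4],[0.2,-0.9,0,0,0,0,-0.4],[0.2,-0.9,0,0,0,0,-0.4],[0.2,-0.9,0,0,0,0,-0.4],[0.2,-0.9,0,0,0,0,-0.4],[0.2,-0.9,0,0,0,0,-0.4]]]' 50 |head -2
python3 -m pendant '[[[0.2,-0.9,0,0,0,0,-0.4],[0.2,-0.9,0,0,0,0,-0.4],[0.2,-0.9,0,0,0,0,-0.4],[0.2,-0.9,0,0,0,0,-0.4],[0.2,-0.9,0,0,0,0,-0.4],[0,0,0,0,0,0,-0.4],[0,0,0,0,0,0,-0.4],[0,0,0,0,0,0,-0.4]]]' 50 
python3 goto.py .458 .044 .1 9.8
python3 - <<'E'
from h import *
c=cap('top'); cv2.imwrite('pics/t3.png',cv2.resize(c['frame'][200:360,160:360],None,fx=4,fy=3.7))
c=cap('scene'); cv2.imwrite('pics/s3.png',c['frame'])
E
```

```text
time_s: 10.7
tcp_pos: [0.4484, -0.2031, 0.1415]
time_s: 11.5
tcp_pos: [0.4555, -0.0554, 0.1416]
time_s: 12.3
tcp_pos: [0.4596, 0.0355, 0.1409]
eef_rot: [-180.0, -0.0, 9.8]
contact_force: [0.2, 0.0, -0.8]
gripper_width: 0.0437
gripper_force: 50.0
t 12.3 rot [-180.    -0.     9.8] turn wz -0.01 shift [-0.01 -0.43  2.05] F [ 0.2  0.  -0.8] w 0.0437
```

```bash

python3 -m pendant '[[[0,-0.43,0,0,0,0,-0.4],[0,0,0,0,0,0,-0.4],[0,0,0.5,0,0,0,-0.4],[0,0,0.5,0,0,0,-0.4],[0,0,0.5,0,0,0,-0.4],[0,0,0.5,0,0,0,-0.4],[0,0,0,0,0,0,-0.4],[0,0,0,0,0,0,-0.4]]]' 60 
python3 - <<'E'
from h import *
c=cap('top'); cv2.imwrite('pics/t3.png',cv2.resize(c['frame'][235:340,200:320],None,fx=5,fy=5))
c=cap('scene'); cv2.imwrite('pics/s3.png',cv2.resize(c['frame'][170:310,310:470],None,fx=4,fy=4))
a=cv2.imread('pics/t3.png'); b=cv2.imread('pics/s3.png')
cv2.imwrite('pics/ts3.png',cv2.resize(np.hstack([cv2.resize(a,(640,560)),b]),(800,400)))
E
```

```text
time_s: 13.2
tcp_pos: [0.4582, 0.0442, 0.1002]
eef_rot: [180.0, 0.1, 9.8]
contact_force: [0.2, 0.1, 0.0]
gripper_width: 0.0441
gripper_force: 60.0
```

View pics/ts3.png

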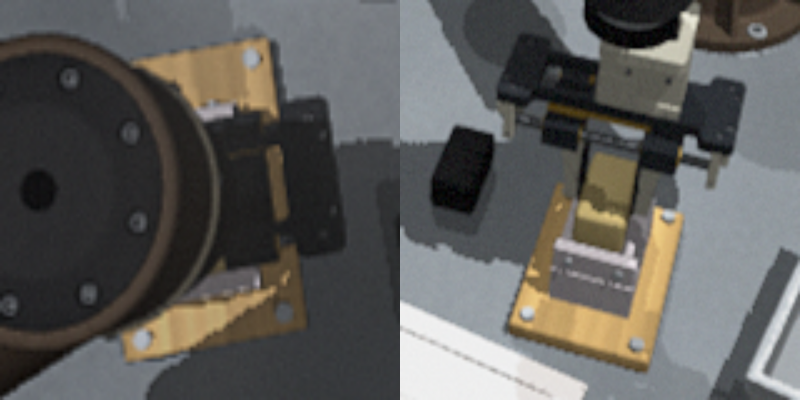

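The right half shows the bar level, square and just behind the end stop. Now the press.

```bash

python3 -m pendant '[[[0,0,0.1,0,0,0,-0.4],[0,0,0.1,0,0,0,-0.4],[0,0,0.1,0,0,0,-0.4],[0,0,0.1,0,0,0,-0.4],[0,0,0.1,0,0,0,-0.4],[0,0,0,0,0,0,-0.4],[0,0,0,0,0,0,-0.4],[0,0,0,0,0,0,-0.4]]]' 60 
python3 -m pendant '[[[0,0,0.1,0,0,0,-0.4],[0,0,0.1,0,0,0,-0.4],[0,0,0.1,0,0,0,-0.4],[0,0,0,0,0,0,-0.4],[0,0,0,0,0,0,-0.4],[0,0,0,0,0,0,-0.4],[0,0,0,0,0,0,-0.4],[0,0,0,0,0,0,-0.4]]]' 60 
```

```text
time_s: 14.1
tcp_pos: [0.4585, 0.0444, 0.0912]
eef_rot: [180.0, -0.0, 9.8]
contact_force: [-3.8, 0.3, 9.4]
gripper_width: 0.0435
gripper_force: 60.0
time_s: 14.9
tcp_pos: [0.4585, 0.0444, 0.0855]
eef_rot: [180.0, -0.0, 9.8]
contact_force: [-4.6, 0.4, 11.8]
gripper_width: 0.0436
gripper_force: 60.0
```

```bash

python3 -m pendant '[[[0,0,0.1,0,0,0,-0.4],[0,0,0.05,0,0,0,-0.4],[0,0,0,0,0,0,-0.4],[0,0,0,0,0,0,-0.4],[0,0,0,0,0,0,-0.4],[0,0,0,0,0,0,-0.4],[0,0,0,0,0,0,-0.4],[0,0,0,0,0,0,-0.4]]]' 60 
```

```text
time_s: 15.7
tcp_pos: [0.4585, 0.0444, 0.0842]
eef_rot: [180.0, -0.1, 9.8]
contact_force: [-13.2, 1.0, 36.6]
gripper_width: 0.0433
gripper_force: 60.0
```

```bash

for i in 1 2; do python3 -m pendant '[[[0,0,-0.01,0,0,0,-0.4],[0,0,0,0,0,0,-0.4],[0,0,0,0,0,0,-0.4],[0,0,0,0,0,0,-0.4],[0,0,0,0,0,0,-0.4],[0,0,0,0,0,0,-0.4],[0,0,0,0,0,0,-0.4],[0,0,0,0,0,0,-0.4]]]' 60; done
```

```text
time_s: 16.5
tcp_pos: [0.4585, 0.0444, 0.0842]
eef_rot: [180.0, -0.1, 9.8]
contact_force: [-12.7, 2.0, 33.8]
gripper_width: 0.0435
gripper_force: 60.0
time_s: 17.3
tcp_pos: [0.4586, 0.0445, 0.0842]
eef_rot: [180.0, -0.1, 9.8]
contact_force: [-11.5, 1.3, 31.3]
gripper_width: 0.0435
gripper_force: 60.0
```

```bash
cat > tub.py <<'E'
from m0 import *
c=cap('top'); P=cloud(c); z=P[...,2]; m=(z>.054)&(z<.068)&(np.hypot(P[...,0]-.457,P[...,1]-.3)<.19)
b=max(blobs(m,100),key=cv2.contourArea); print('tub',rect(c,b,.06))
m=(z>.008)&(z<.025)&(np.hypot(P[...,0]-.695,P[...,1]+.01)<.2)
for b in blobs(m,3000): print('lid',rect(c,b,.016))
E
python3 -m pendant '[[[0,0,0,0,0,0,-0.4],[0,0,0,0,0,0,-0.4],[0,0,0,0,0,0,-0.4],[0,0,-0.2,0,0,0,-0.4],[0,0,-0.6,0,0,0,-0.4],[0,0,-0.8,0,0,0,-0.4],[0,0,-0.8,0,0,0,-0.4],[0,0,-0.8,0,0,0,-0.4]]]' 50
python3 tub.py;python3 goto.py .5044 .3318 .14 -2.4
```

```text
time_s: 18.1
tcp_pos: [0.4582, 0.0444, 0.1465]
eef_rot: [-180.0, 0.0, 9.8]
contact_force: [0.3, 0.8, -2.2]
gripper_width: 0.0435
gripper_force: 50.0
tub (array([493.5, 301.1]), 176.3, 138.5, 88.1)
lid (array([695.1,  -9.7]), 217.6, 191.0, 0.5)
t 18.1 rot [-180.    -0.2    9.8] turn wz 3.06 shift [  1.64 -14.43   0.45] F [1.8 1.  1.7] w 0.0434
```

```bash

python3 -m pendant '[[[0,0,0,0,0,0.77,-0.4],[0,0,0,0,0,0.77,-0.4],[0,0,0,0,0,0.77,-0.4],[0,0,0,0,0,0.77,-0.4],[0.11,-0.96,0,0,0,0,-0.4],[0.11,-0.96,0,0,0,0,-0.4],[0.11,-0.96,0,0,0,0,-0.4],[0.11,-0.96,0,0,0,0,-0.4]]]' 50 |head -2
python3 -m pendant '[[[0.11,-0.96,0,0,0,0,-0.4],[0.11,-0.96,0,0,0,0,-0.4],[0.11,-0.96,0,0,0,0,-0.4],[0.11,-0.96,0,0,0,0,-0.4],[0.11,-0.96,0,0,0,0,-0.4],[0.11,-0.96,0,0,0,0,-0.4],[0.11,-0.96,0,0,0,0,-0.4],[0.11,-0.96,0,0,0,0,-0.4]]]' 50 |head -2
python3 -m pendant '[[[0.11,-0.96,0,0,0,0,-0.4],[0.11,-0.96,0,0,0,0,-0.4],[0.11,-0.96,0,0,0,0,-0.4],[0,0,0,0,0,0,-0.4],[0,0,0,0,0,0,-0.4],[0,0,0,0,0,0,-0.4],[0,0,0,0,0,0,-0.4],[0,0,0,0,0,0,-0.4]]]' 50 
python3 goto.py .5044 .3318 .046 -2.4
python3 - <<'E'
from h import *
c=cap('wrist'); cv2.imwrite('pics/w4.png',c['frame']); np.save('w4.npy',c,allow_pickle=True)
E
```

```text
time_s: 18.95
tcp_pos: [0.4705, 0.1214, 0.1455]
time_s: 19.75
tcp_pos: [0.4951, 0.275, 0.1459]
time_s: 20.55
tcp_pos: [0.5041, 0.3302, 0.1461]
eef_rot: [-180.0, -0.0, -2.6]
contact_force: [0.2, -0.7, -1.4]
gripper_width: 0.0435
gripper_force: 50.0
t 20.6 rot [-180.    -0.    -2.6] turn wz -0.04 shift [ 0.01 -0.08  5.01] F [ 0.2 -0.7 -1.4] w 0.0435
```

View pics/w4.png

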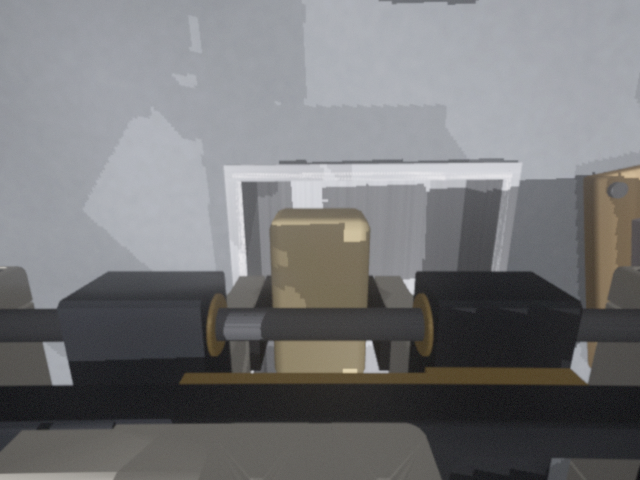

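Wrist view: tub rim outer corners at about (225,165) and (520,161); the held bar is centred at col 320.

```bash
python3 - <<'E'
from m0 import *
c=np.load('w4.npy',allow_pickle=True).item(); P=cloud(c)
print(onz(c,[(225,166),(520,162),(243,182),(500,180)],.06).round(4).tolist())
z=P[...,2]; print([P[r,q].round(4).tolist() for r,q in((174,300),(174,450),(230,238))])
print('bar top far edge',onz(c,[(320,211)],.146-.0395+.032).round(4))
E
```

```text
[[0.5625, 0.3855, 0.06], [0.5567, 0.2032, 0.06], [0.5522, 0.3754, 0.06], [0.5463, 0.2143, 0.06]]
[[0.5557, 0.3392, 0.0609], [0.5514, 0.2457, 0.0602], [0.5211, 0.3819, 0.0596]]
bar top far edge [[0.5469 0.3271 0.1385]]
```

```bash

python3 -m pendant '[[[-0.2,-0.05,0.5,0,0,0,-0.4],[0,0,0.9,0,0,0,-0.4],[0,0,0.9,0,0,0,-0.4],[0,0,0.9,0,0,0,-0.4],[0,0,0.9,0,0,0,-0.4],[0,0,0.6,0,0,0,-0.4],[0,0,0.3,0,0,0,-0.4],[0,0,0,0,0,0,-0.4]]]' 50
python3 -m pendant '[[[0,0,0.05,0,0,0,-0.4],[0,0,0,0,0,0,0.1],[0,0,0,0,0,0,0.1],[0,0,-0.5,0,0,0,0.1],[0,0,-1,0,0,0,0.1],[0,0,-1,0,0,0,0.1],[0,0,-1,0,0,0,0.1],[0,0,-1,0,0,0,0.1]]]' 50
python3 - <<'E'
from h import *
c=cap('wrist'); cv2.imwrite('pics/w5.png',c['frame']); np.save('w5.npy',c,allow_pickle=True)
E
python3 goto.py .5367 -.2719 .2 -8.1
```

```text
time_s: 21.4
tcp_pos: [0.4997, 0.3314, 0.0451]
eef_rot: [179.9, 0.1, -2.5]
contact_force: [-0.2, 0.1, -1.7]
gripper_width: 0.0436
gripper_force: 50.0
time_s: 22.2
tcp_pos: [0.5003, 0.3319, 0.1371]
eef_rot: [-179.9, -0.1, -2.5]
contact_force: [0.2, -0.4, 0.6]
gripper_width: 0.0478
gripper_force: 0.0
t 22.2 rot [-179.8   -0.3   -2.5] turn wz 1.40 shift [ 5.99 29.7  -2.96] F [1.2 1.  3.6] w 0.0481
```

View pics/w5.png

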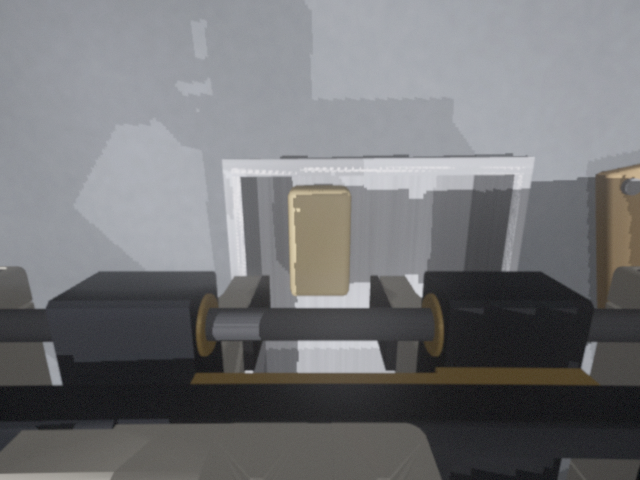

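The bar lies flat at (320,240) in the tub with room around it. Next bar4.

```bash

python3 -m pendant '[[[0,0,0,0,0,0.7,0.27],[0,0,0,0,0,0.7,0.27],[0.2,0.99,0,0,0,0,0.27],[0.2,0.99,0,0,0,0,0.27],[0.2,0.99,0,0,0,0,0.27],[0.2,0.99,0,0,0,0,0.27],[0.2,0.99,0,0,0,0,0.27],[0.2,0.99,0,0,0,0,0.27]]]' 50 |head -2
for i in 1 2 3; do python3 -m pendant '[[[0.2,0.99,0,0,0,0,0.27],[0.2,0.99,0,0,0,0,0.27],[0.2,0.99,0,0,0,0,0.27],[0.2,0.99,0,0,0,0,0.27],[0.2,0.99,0,0,0,0,0.27],[0.2,0.99,0,0,0,0,0.27],[0.2,0.99,0,0,0,0,0.27],[0.2,0.99,0,0,0,0,0.27]]]' 50 |head -2; done
python3 -m pendant '[[[0,0,0,0,0,0,0.27],[0,0,0,0,0,0,0.27],[0,0,0,0,0,0,0.27],[0,0,0,0,0,0,0.27],[0,0,0,0,0,0,0.27],[0,0,0,0,0,0,0.27],[0,0,0,0,0,0,0.27],[0,0,0,0,0,0,0.27]]]' 50 |head -3
python3 goto.py .5367 -.2719 .0485 -8.1
```

```text
time_s: 23.05
tcp_pos: [0.5071, 0.2088, 0.1351]
time_s: 23.85
tcp_pos: [0.5161, 0.0477, 0.135]
time_s: 24.65
tcp_pos: [0.5251, -0.1136, 0.135]
time_s: 25.45
tcp_pos: [0.5341, -0.2749, 0.1349]
time_s: 26.25
tcp_pos: [0.5349, -0.273, 0.135]
eef_rot: [-180.0, -0.0, -8.1]
t 26.2 rot [-180.    -0.    -8.1] turn wz -0.00 shift [ 0.08 -0.07  4.32] F [ 0.3 -0.3 -1. ] w 0.0555
```

```bash

python3 -m pendant '[[[0.1,-0.07,0.8,0,0,0,0.27],[0,0,0.8,0,0,0,0.27],[0,0,0.8,0,0,0,0.27],[0,0,0.8,0,0,0,0.27],[0,0,0.6,0,0,0,0.27],[0,0,0.4,0,0,0,0.27],[0,0,0.12,0,0,0,0.27],[0,0,0,0,0,0,0.27]]]' 50
python3 -m pendant '[[[0,0,0,0,0,0,-0.4],[0,0,0,0,0,0,-0.4],[0,0,0,0,0,0,-0.4],[0,0,-0.3,0,0,0,-0.4],[0,0,-0.7,0,0,0,-0.4],[0,0,-1,0,0,0,-0.4],[0,0,-1,0,0,0,-0.4],[0,0,-1,0,0,0,-0.4]]]' 50
python3 -m pendant '[[[0,0,-0.4,0,0,-0.9,-0.4],[0,0,-0.2,0,0,-0.9,-0.4],[0,0,0,0,0,-0.9,-0.4],[0,0,0,0,0,-0.9,-0.4],[0,0,0,0,0,-0.88,-0.4],[-0.075,-0.95,0,0,0,0,-0.4],[-0.075,-0.95,0,0,0,0,-0.4],[-0.075,-0.95,0,0,0,0,-0.4]]]' 50 |head -2
python3 -m pendant '[[[-0.075,-0.95,0,0,0,0,-0.4],[-0.075,-0.95,0,0,0,0,-0.4],[-0.075,-0.95,0,0,0,0,-0.4],[-0.075,-0.95,0,0,0,0,-0.4],[-0.075,-0.95,0,0,0,0,-0.4],[-0.075,-0.95,0,0,0,0,-0.4],[-0.075,-0.95,0,0,0,0,-0.4],[-0.075,-0.95,0,0,0,0,-0.4]]]' 50 |head -2
python3 -m pendant '[[[-0.075,-0.95,0,0,0,0,-0.4],[-0.075,-0.95,0,0,0,0,-0.4],[-0.075,-0.95,0,0,0,0,-0.4],[-0.075,-0.95,0,0,0,0,-0.4],[-0.075,-0.95,0,0,0,0,-0.4],[-0.075,-0.95,0,0,0,0,-0.4],[0,0,0,0,0,0,-0.4],[0,0,0,0,0,0,-0.4]]]' 50 
python3 goto.py .4572 .044 .1 9.8
```

```text
time_s: 27.05
tcp_pos: [0.5371, -0.2721, 0.0485]
eef_rot: [180.0, 0.0, -8.1]
contact_force: [-1.2, -0.8, 0.2]
gripper_width: 0.0557
gripper_force: 0.0
time_s: 27.85
tcp_pos: [0.5371, -0.2721, 0.1305]
eef_rot: [180.0, -0.0, -8.1]
contact_force: [0.2, 0.0, -1.8]
gripper_width: 0.0434
gripper_force: 50.0
time_s: 28.65
tcp_pos: [0.5227, -0.2162, 0.1416]
time_s: 29.45
tcp_pos: [0.4852, -0.0682, 0.1418]
time_s: 30.25
tcp_pos: [0.4571, 0.0422, 0.1415]
eef_rot: [-180.0, -0.1, 9.9]
contact_force: [-0.6, 0.6, -0.6]
gripper_width: 0.0434
gripper_force: 50.0
t 30.2 rot [-1.8e+02 -1.0e-01  9.9e+00] turn wz 0.01 shift [ 0.02 -0.09  2.07] F [-0.6  0.6 -0.6] w 0.0434
```

```bash
cat > held.py <<'E'
from m0 import *
c=cap('wrist'); h,s,v=[a.astype(int) for a in cv2.split(cv2.cvtColor(c['frame'],cv2.COLOR_BGR2HSV))]
m=(h>14)&(h<36)&(s>40)&(v>60); m[:195]=0; m[272:]=0; m[:,:255]=0; m[:,385:]=0
d=c['depth']; he=c['hand_eye']; b=max(blobs(m,200),key=cv2.contourArea); x,y,w,hh=cv2.boundingRect(b)
c['c2w']=he; P=cloud(c); mk=np.zeros(m.shape,np.uint8); cv2.drawContours(mk,[b],-1,1,-1); mk=cv2.erode(mk,np.ones((5,5)))>0
Q=P[mk]; top=np.percentile(Q[:,2],10); T=Q[Q[:,2]<top+.004]
print('held: box',(x,y,w,hh),'far x %.4f top z(tool) %.4f ymid %.4f'%(np.percentile(T[:,0],99.5),top,(T[:,1].min()+T[:,1].max())/2), 'tilt', np.round(np.linalg.lstsq(np.c_[T[:,:2],np.ones(len(T))],T[:,2],rcond=None)[0][:2],3))
E
python3 held.py
python3 -m pendant '[[[0,-0.09,0.6,0,0,0,-0.4],[0,0,0.6,0,0,0,-0.4],[0,0,0.5,0,0,0,-0.4],[0,0,0.37,0,0,0,-0.4],[0,0,0.1,0,0,0,-0.4],[0,0,0.1,0,0,0,-0.4],[0,0,0.1,0,0,0,-0.4],[0,0,0.1,0,0,0,-0.4]]]' 60 
python3 -m pendant '[[[0,0,0.1,0,0,0,-0.4],[0,0,0.1,0,0,0,-0.4],[0,0,0.1,0,0,0,-0.4],[0,0,0.1,0,0,0,-0.4],[0,0,0,0,0,0,-0.4],[0,0,0,0,0,0,-0.4],[0,0,0,0,0,0,-0.4],[0,0,0,0,0,0,-0.4]]]' 60 
```

```text
held: box (271, 195, 114, 77) far x 0.0711 top z(tool) 0.0069 ymid 0.0016 tilt [-0.709  0.004]
time_s: 31.1
tcp_pos: [0.4569, 0.0435, 0.092]
eef_rot: [180.0, -0.0, 9.8]
contact_force: [-3.0, -1.4, 8.4]
gripper_width: 0.0432
gripper_force: 60.0
time_s: 31.9
tcp_pos: [0.4569, 0.0435, 0.0851]
eef_rot: [180.0, -0.1, 9.8]
contact_force: [-8.5, -0.7, 21.6]
gripper_width: 0.0433
gripper_force: 60.0
```

```bash

python3 -m pendant '[[[0,0,0.05,0,0,0,-0.4],[0,0,0,0,0,0,-0.4],[0,0,0,0,0,0,-0.4],[0,0,0,0,0,0,-0.4],[0,0,0,0,0,0,-0.4],[0,0,0,0,0,0,-0.4],[0,0,0,0,0,0,-0.4],[0,0,0,0,0,0,-0.4]]]' 60 
for i in 1 2; do python3 -m pendant '[[[0,0,0,0,0,0,-0.4],[0,0,0,0,0,0,-0.4],[0,0,0,0,0,0,-0.4],[0,0,0,0,0,0,-0.4],[0,0,0,0,0,0,-0.4],[0,0,0,0,0,0,-0.4],[0,0,0,0,0,0,-0.4],[0,0,0,0,0,0,-0.4]]]' 60; done
```

```text
time_s: 32.7
tcp_pos: [0.4569, 0.0435, 0.0851]
eef_rot: [180.0, -0.1, 9.9]
contact_force: [-14.1, -0.5, 35.6]
gripper_width: 0.0436
gripper_force: 60.0
time_s: 33.5
tcp_pos: [0.4569, 0.0435, 0.0851]
eef_rot: [180.0, -0.1, 9.9]
contact_force: [-14.2, -0.2, 35.8]
gripper_width: 0.0436
gripper_force: 60.0
time_s: 34.3
tcp_pos: [0.4569, 0.0435, 0.0851]
eef_rot: [180.0, -0.1, 9.8]
contact_force: [-13.6, -1.0, 36.2]
gripper_width: 0.0436
gripper_force: 60.0
```

```bash
cat > rim.py <<'E'
from m0 import *
c=cap('wrist'); P=cloud(c); z=P[...,2]; m=(z>.056)&(z<.065)&(np.hypot(P[...,0]-.457,P[...,1]-.3)<.2); m[265:]=0
Q=P[m]
if len(Q)<50: print('no rim')
else:
    f=[(y,np.percentile(Q[abs(Q[:,1]-y)<.008,0],98)) for y in np.arange(.22,.39,.02) if (abs(Q[:,1]-y)<.008).sum()>8]
    k=np.polyfit(*np.array(f).T,1); xm=np.polyval(k,.298)
    S=Q[(Q[:,0]<xm-.02)]; yl,yr=np.percentile(S[:,1],99.5),np.percentile(S[:,1],.5)
    print('far edge x at y=.298 %.4f yaw %.1f -> cx %.4f; sides y %.4f %.4f mid %.4f (at x %.3f)'%(xm,np.degrees(np.arctan(-k[0]))*1,xm-.105,yl,yr,(yl+yr)/2,S[:,0].mean()))
E
python3 -m pendant '[[[0,0,-0.1,0,0,0,-0.4],[0,0,-0.4,0,0,0,-0.4],[0,0,-0.8,0,0,0,-0.4],[0,0,-0.9,0,0,0,-0.4],[0,0,-0.9,0,0.0,0,-0.4],[0,0,0,0,0,0.77,-0.4],[0,0,0,0,0,0.77,-0.4],[0,0,0,0,0,0.77,-0.4]]]' 50
python3 -m pendant '[[[0,0,0,0,0,0.77,-0.4],[0.135,-0.9,0,0,0,0,-0.4],[0.135,-0.9,0,0,0,0,-0.4],[0.135,-0.9,0,0,0,0,-0.4],[0.135,-0.9,0,0,0,0,-0.4],[0.135,-0.9,0,0,0,0,-0.4],[0.135,-0.9,0,0,0,0,-0.4],[0.135,-0.9,0,0,0,0,-0.4]]]' 50 |head -2
python3 -m pendant '[[[0.135,-0.9,0,0,0,0,-0.4],[0.135,-0.9,0,0,0,0,-0.4],[0.135,-0.9,0,0,0,0,-0.4],[0.135,-0.9,0,0,0,0,-0.4],[0.135,-0.9,0,0,0,0,-0.4],[0,0,0,0,0,0,-0.4],[0,0,0,0,0,0,-0.4],[0,0,0,0,0,0,-0.4]]]' 50 
python3 rim.py
python3 goto.py .4985 .2617 .0455 -2.4
```

```text
time_s: 35.1
tcp_pos: [0.457, 0.0438, 0.1448]
eef_rot: [-180.0, -0.1, 0.4]
contact_force: [-0.2, 1.2, -1.6]
gripper_width: 0.0437
gripper_force: 50.0
time_s: 35.9
tcp_pos: [0.4814, 0.1703, 0.1441]
time_s: 36.7
tcp_pos: [0.4984, 0.2578, 0.144]
eef_rot: [180.0, 0.0, -2.5]
contact_force: [-0.7, 0.1, -1.2]
gripper_width: 0.0435
gripper_force: 50.0
far edge x at y=.298 0.5600 yaw -2.1 -> cx 0.4550; sides y 0.3882 0.2038 mid 0.2960 (at x 0.517)
t 36.8 rot [180.    0.   -2.6] turn wz -0.04 shift [-0.01 -0.2   4.93] F [ 0.4 -0.1 -1.4] w 0.0434
```

```bash

python3 -m pendant '[[[0,-0.2,0.5,0,0,0,-0.4],[0,0,0.9,0,0,0,-0.4],[0,0,0.9,0,0,0,-0.4],[0,0,0.9,0,0,0,-0.4],[0,0,0.9,0,0,0,-0.4],[0,0,0.5,0,0,0,-0.4],[0,0,0.3,0,0,0,-0.4],[0,0,0,0,0,0,-0.4]]]' 50
python3 -m pendant '[[[0,0,0.05,0,0,0,-0.4],[0,0,0,0,0,0,0.08],[0,0,0,0,0,0,0.08],[0,0,-0.5,0,0,0,0.08],[0,0,-1,0,0,0,0.08],[0,0,-1,0,0,0,0.08],[0,0,-1,0,0,0,0.08],[0,0,-1,0,0,0,0.08]]]' 50
python3 -m pendant '[[[0,0,0,0,0,0.71,0.27],[0,0,0,0,0,0.71,0.27],[0.19,0.99,0,0,0,0,0.27],[0.19,0.99,0,0,0,0,0.27],[0.19,0.99,0,0,0,0,0.27],[0.19,0.99,0,0,0,0,0.27],[0.19,0.99,0,0,0,0,0.27],[0.19,0.99,0,0,0,0,0.27]]]' 50 |head -2
for i in 1 2 3; do python3 -m pendant '[[[0.19,0.99,0,0,0,0,0.27],[0.19,0.99,0,0,0,0,0.27],[0.19,0.99,0,0,0,0,0.27],[0.19,0.99,0,0,0,0,0.27],[0.19,0.99,0,0,0,0,0.27],[0.19,0.99,0,0,0,0,0.27],[0.19,0.99,0,0,0,0,0.27],[0.19,0.99,0,0,0,0,0.27]]]' 50 |head -2; done
python3 -m pendant '[[[0,0,0,0,0,0,0.27],[0,0,0,0,0,0,0.27],[0,0,0,0,0,0,0.27],[0,0,0,0,0,0,0.27],[0,0,0,0,0,0,0.27],[0,0,0,0,0,0,0.27],[0,0,0,0,0,0,0.27],[0,0,0,0,0,0,0.27]]]' 50 |head -3
python3 goto.py .5273 -.3451 .0485 -8.1
python3 - <<'E'
from h import *
c=cap('top'); cv2.imwrite('pics/t6.png',c['frame'])
E
python3 tub.py
```

```text
time_s: 37.55
tcp_pos: [0.4986, 0.2617, 0.0455]
eef_rot: [179.9, 0.0, -2.5]
contact_force: [-0.0, -0.0, -0.5]
gripper_width: 0.0435
gripper_force: 50.0
time_s: 38.35
tcp_pos: [0.4989, 0.2621, 0.1372]
eef_rot: [-179.9, -0.1, -2.5]
contact_force: [-0.4, 0.4, 0.3]
gripper_width: 0.0472
gripper_force: 0.0
time_s: 39.15
tcp_pos: [0.5042, 0.1389, 0.1354]
time_s: 39.95
tcp_pos: [0.5112, -0.0221, 0.1354]
time_s: 40.75
tcp_pos: [0.5183, -0.1831, 0.1354]
time_s: 41.55
tcp_pos: [0.5253, -0.3441, 0.1353]
time_s: 42.35
tcp_pos: [0.5268, -0.342, 0.1352]
eef_rot: [180.0, -0.0, -8.2]
t 42.4 rot [180.   -0.   -8.2] turn wz -0.02 shift [0.04 0.15 4.34] F [-0.  -0.8  0.6] w 0.0557
tub (array([457.2, 298.8]), 185.6, 210.8, 87.6)
lid (array([695.1,  -9.7]), 217.6, 191.0, 0.5)
```

View pics/t6.png

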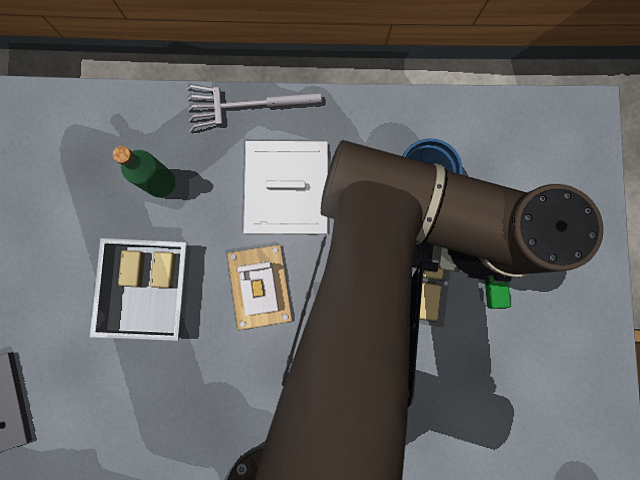

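Two bars lie side by side in the tub at (131,268) and (163,268); tub and lid unmoved. Bar3 next.

```bash

python3 -m pendant '[[[0.04,0.15,0.8,0,0,0,0.27],[0,0,0.8,0,0,0,0.27],[0,0,0.8,0,0,0,0.27],[0,0,0.8,0,0,0,0.27],[0,0,0.6,0,0,0,0.27],[0,0,0.4,0,0,0,0.27],[0,0,0.14,0,0,0,0.27],[0,0,0,0,0,0,0.27]]]' 50
python3 -m pendant '[[[0,0,0,0,0,0,-0.4],[0,0,0,0,0,0,-0.4],[0,0,0,0,0,0,-0.4],[0,0,-0.3,0,0,0,-0.4],[0,0,-0.7,0,0,0,-0.4],[0,0,-1,0,0,0,-0.4],[0,0,-1,0,0,0,-0.4],[0,0,-1,0,0,0,-0.4]]]' 50
python3 -m pendant '[[[0,0,-0.4,0,0,-0.9,-0.4],[0,0,-0.2,0,0,-0.9,-0.4],[0,0,0,0,0,-0.9,-0.4],[0,0,0,0,0,-0.9,-0.4],[0,0,0,0,0,-0.88,-0.4],[0,-0.94,0,0,0,0,-0.4],[0,-0.94,0,0,0,0,-0.4],[0,-0.94,0,0,0,0,-0.4]]]' 50 |head -2
python3 -m pendant '[[[0,-0.94,0,0,0,0,-0.4],[0,-0.94,0,0,0,0,-0.4],[0,-0.94,0,0,0,0,-0.4],[0,-0.94,0,0,0,0,-0.4],[0,-0.94,0,0,0,0,-0.4],[0,-0.94,0,0,0,0,-0.4],[0,-0.94,0,0,0,0,-0.4],[0,-0.94,0,0,0,0,-0.4]]]' 50 |head -2
python3 -m pendant '[[[0,-0.94,0,0,0,0,-0.4],[0,-0.94,0,0,0,0,-0.4],[0,-0.94,0,0,0,0,-0.4],[0,-0.94,0,0,0,0,-0.4],[0,-0.94,0,0,0,0,-0.4],[0,-0.94,0,0,0,0,-0.4],[0,-0.94,0,0,0,0,-0.4],[0,-0.94,0,0,0,0,-0.4]]]' 50 |head -2
python3 -m pendant '[[[0,-0.94,0,0,0,0,-0.4],[0,-0.94,0,0,0,0,-0.4],[0,0,0,0,0,0,-0.4],[0,0,0,0,0,0,-0.4],[0,0,0,0,0,0,-0.4],[0,0,0,0,0,0,-0.4],[0,0,0,0,0,0,-0.4],[0,0,0,0,0,0,-0.4]]]' 50 
python3 goto.py .4572 .044 .1 9.8
```

```text
time_s: 43.25
tcp_pos: [0.5271, -0.3453, 0.0482]
eef_rot: [180.0, 0.0, -8.2]
contact_force: [0.4, -0.3, 0.4]
gripper_width: 0.0556
gripper_force: 0.0
time_s: 44.05
tcp_pos: [0.5271, -0.3453, 0.1303]
eef_rot: [180.0, -0.0, -8.2]
contact_force: [-0.0, -0.1, -1.5]
gripper_width: 0.0438
gripper_force: 50.0
time_s: 44.85
tcp_pos: [0.5171, -0.2882, 0.1409]
time_s: 45.65
tcp_pos: [0.4915, -0.1398, 0.141]
time_s: 46.45
tcp_pos: [0.466, 0.0082, 0.141]
time_s: 47.25
tcp_pos: [0.4606, 0.0435, 0.1403]
eef_rot: [180.0, 0.0, 9.7]
contact_force: [-0.2, 0.3, -0.6]
gripper_width: 0.0432
gripper_force: 50.0
t 47.2 rot [180.    0.    9.7] turn wz -0.04 shift [-0.16 -0.05  2.02] F [-0.2  0.3 -0.6] w 0.0432
```

```bash

python3 -m pendant '[[[-0.16,-0.05,0.5,0,0,0,-0.4],[0,0,0.6,0,0,0,-0.4],[0,0,0.5,0,0,0,-0.4],[0,0,0.4,0,0,0,-0.4],[0,0,0.1,0,0,0,-0.4],[0,0,0.1,0,0,0,-0.4],[0,0,0.1,0,0,0,-0.4],[0,0,0.1,0,0,0,-0.4]]]' 60 
python3 -m pendant '[[[0,0,0.1,0,0,0,-0.4],[0,0,0.1,0,0,0,-0.4],[0,0,0.1,0,0,0,-0.4],[0,0,0.1,0,0,0,-0.4],[0,0,0,0,0,0,-0.4],[0,0,0,0,0,0,-0.4],[0,0,0,0,0,0,-0.4],[0,0,0,0,0,0,-0.4]]]' 60 
```

```text
time_s: 48.05
tcp_pos: [0.4575, 0.0444, 0.093]
eef_rot: [180.0, -0.0, 9.7]
contact_force: [-3.0, -0.2, 9.5]
gripper_width: 0.0434
gripper_force: 60.0
time_s: 48.85
tcp_pos: [0.4576, 0.0444, 0.0856]
eef_rot: [-180.0, -0.1, 9.7]
contact_force: [-5.2, 0.1, 12.9]
gripper_width: 0.0436
gripper_force: 60.0
```

```bash

python3 -m pendant '[[[0,0,0.05,0,0,0,-0.4],[0,0,0.04,0,0,0,-0.4],[0,0,0,0,0,0,-0.4],[0,0,0,0,0,0,-0.4],[0,0,0,0,0,0,-0.4],[0,0,0,0,0,0,-0.4],[0,0,0,0,0,0,-0.4],[0,0,0,0,0,0,-0.4]]]' 60 
python3 -m pendant '[[[0,0,0,0,0,0,-0.4],[0,0,0,0,0,0,-0.4],[0,0,0,0,0,0,-0.4],[0,0,0,0,0,0,-0.4],[0,0,0,0,0,0,-0.4],[0,0,0,0,0,0,-0.4],[0,0,0,0,0,0,-0.4],[0,0,0,0,0,0,-0.4]]]' 60
```

```text
time_s: 49.65
tcp_pos: [0.4575, 0.0444, 0.0849]
eef_rot: [180.0, -0.1, 9.8]
contact_force: [-12.4, 1.1, 29.5]
gripper_width: 0.0434
gripper_force: 60.0
time_s: 50.45
tcp_pos: [0.4575, 0.0444, 0.0849]
eef_rot: [180.0, -0.1, 9.8]
contact_force: [-12.4, 0.3, 28.4]
gripper_width: 0.0434
gripper_force: 60.0
```

```bash

python3 -m pendant '[[[0,0,0,0,0,0,-0.4],[0,0,0,0,0,0,-0.4],[0,0,0,0,0,0,-0.4],[0,0,0,0,0,0,-0.4],[0,0,0,0,0,0,-0.4],[0,0,0,0,0,0,-0.4],[0,0,0,0,0,0,-0.4],[0,0,0,0,0,0,-0.4]]]' 60
python3 -m pendant '[[[0,0,0,0,0,0,-0.4],[0,0,-0.1,0,0,0,-0.4],[0,0,-0.4,0,0,0,-0.4],[0,0,-0.8,0,0,0,-0.4],[0,0,-0.9,0,0,0,-0.4],[0,0,-0.9,0,0,0,-0.4],[0,0,0,0,0,0.77,-0.4],[0,0,0,0,0,0.77,-0.4]]]' 50
python3 -m pendant '[[[0,0,0,0,0,0.77,-0.4],[0,0,0,0,0,0.77,-0.4],[-0.18,-0.9,0,0,0,0,-0.4],[-0.18,-0.9,0,0,0,0,-0.4],[-0.18,-0.9,0,0,0,0,-0.4],[-0.18,-0.9,0,0,0,0,-0.4],[-0.18,-0.9,0,0,0,0,-0.4],[-0.18,-0.9,0,0,0,0,-0.4]]]' 50 |head -2
python3 -m pendant '[[[-0.18,-0.9,0,0,0,0,-0.4],[-0.18,-0.9,0,0,0,0,-0.4],[-0.18,-0.9,0,0,0,0,-0.4],[-0.18,-0.9,0,0,0,0,-0.4],[-0.18,-0.9,0,0,0,0,-0.4],[-0.18,-0.9,0,0,0,0,-0.4],[-0.18,-0.9,0,0,0,0,-0.4],[-0.18,-0.9,0,0,0,0,-0.4]]]' 50 |head -2
python3 -m pendant '[[[-0.18,-0.9,0,0,0,0,-0.4],[-0.18,-0.9,0,0,0,0,-0.4],[0,0,0,0,0,0,-0.4],[0,0,0,0,0,0,-0.4],[0,0,0,0,0,0,-0.4],[0,0,0,0,0,0,-0.4],[0,0,0,0,0,0,-0.4],[0,0,0,0,0,0,-0.4]]]' 50 
python3 rim.py
python3 goto.py .411 .3345 .0455 -2.4
```

```text
time_s: 51.25
tcp_pos: [0.4575, 0.0444, 0.0849]
eef_rot: [180.0, -0.1, 9.8]
contact_force: [-11.3, 1.1, 28.6]
gripper_width: 0.0434
gripper_force: 60.0
time_s: 52.05
tcp_pos: [0.4578, 0.0446, 0.1456]
eef_rot: [-179.9, -0.1, 3.4]
contact_force: [0.0, -0.6, -1.7]
gripper_width: 0.0433
gripper_force: 50.0
time_s: 52.85
tcp_pos: [0.4405, 0.1541, 0.1449]
time_s: 53.65
tcp_pos: [0.4181, 0.2998, 0.1446]
time_s: 54.45
tcp_pos: [0.413, 0.3344, 0.1447]
eef_rot: [-180.0, -0.0, -2.6]
contact_force: [-0.5, 0.3, -0.7]
gripper_width: 0.0438
gripper_force: 50.0
far edge x at y=.298 0.5558 yaw -2.6 -> cx 0.4508; sides y 0.3909 0.2043 mid 0.2976 (at x 0.475)
t 54.5 rot [-180.    -0.    -2.6] turn wz -0.06 shift [-0.1  -0.    4.96] F [ 0.2  0.3 -1.1] w 0.0435
```

```bash

python3 -m pendant '[[[-0.2,0,0.5,0,0,0,-0.4],[0,0,0.9,0,0,0,-0.4],[0,0,0.9,0,0,0,-0.4],[0,0,0.9,0,0,0,-0.4],[0,0,0.9,0,0,0,-0.4],[0,0,0.5,0,0,0,-0.4],[0,0,0.33,0,0,0,-0.4],[0,0,0,0,0,0,-0.4]]]' 50
python3 -m pendant '[[[0,0,0.05,0,0,0,-0.4],[0,0,0,0,0,0,0.08],[0,0,0,0,0,0,0.08],[0,0,-0.5,0,0,0,0.08],[0,0,-1,0,0,0,0.08],[0,0,-1,0,0,0,0.08],[0,0,-1,0,0,0,0.08],[0,0,-1,0,0,0,0.08]]]' 50
python3 -m pendant '[[[0,0,0,0,0,0.71,0.27],[0,0,0,0,0,0.71,0.27],[0.18,0.97,0,0,0,0,0.27],[0.18,0.97,0,0,0,0,0.27],[0.18,0.97,0,0,0,0,0.27],[0.18,0.97,0,0,0,0,0.27],[0.18,0.97,0,0,0,0,0.27],[0.18,0.97,0,0,0,0,0.27]]]' 50 |head -2
for i in 1 2 3; do python3 -m pendant '[[[0.18,0.97,0,0,0,0,0.27],[0.18,0.97,0,0,0,0,0.27],[0.18,0.97,0,0,0,0,0.27],[0.18,0.97,0,0,0,0,0.27],[0.18,0.97,0,0,0,0,0.27],[0.18,0.97,0,0,0,0,0.27],[0.18,0.97,0,0,0,0,0.27],[0.18,0.97,0,0,0,0,0.27]]]' 50 |head -2; done
python3 -m pendant '[[[0.18,0.97,0,0,0,0,0.27],[0.18,0.97,0,0,0,0,0.27],[0.18,0.97,0,0,0,0,0.27],[0.18,0.97,0,0,0,0,0.27],[0,0,0,0,0,0,0.27],[0,0,0,0,0,0,0.27],[0,0,0,0,0,0,0.27],[0,0,0,0,0,0,0.27]]]' 50 |head -3
python3 goto.py .4363 -.3321 .0485 -8.1
python3 - <<'E'
from h import *
c=cap('top'); a=c['frame'][225:345,80:320]
c=cap('wrist'); cv2.imwrite('pics/v7.png',np.hstack([cv2.resize(a,(500,250)),cv2.resize(c['frame'],(300,250))]))
E
python3 tub.py
```

```text
time_s: 55.3
tcp_pos: [0.4086, 0.3345, 0.0452]
eef_rot: [179.9, 0.0, -2.6]
contact_force: [0.2, -0.4, -0.7]
gripper_width: 0.0435
gripper_force: 50.0
time_s: 56.1
tcp_pos: [0.409, 0.3349, 0.137]
eef_rot: [-179.9, -0.0, -2.6]
contact_force: [0.1, 0.7, 0.5]
gripper_width: 0.0473
gripper_force: 0.0
time_s: 56.9
tcp_pos: [0.4134, 0.2146, 0.135]
time_s: 57.7
tcp_pos: [0.4192, 0.0571, 0.135]
time_s: 58.5
tcp_pos: [0.425, -0.1005, 0.135]
time_s: 59.3
tcp_pos: [0.4309, -0.2582, 0.135]
time_s: 60.1
tcp_pos: [0.4346, -0.3351, 0.1351]
eef_rot: [-180.0, -0.0, -8.3]
t 60.1 rot [-180.    -0.    -8.3] turn wz -0.04 shift [ 0.06 -0.16  4.33] F [ 0.3 -0.2 -0.4] w 0.0555
tub (array([456.9, 299. ]), 185.9, 210.8, 87.8)
lid (array([695.1,  -9.7]), 217.6, 190.9, 0.5)
```

View pics/v7.png

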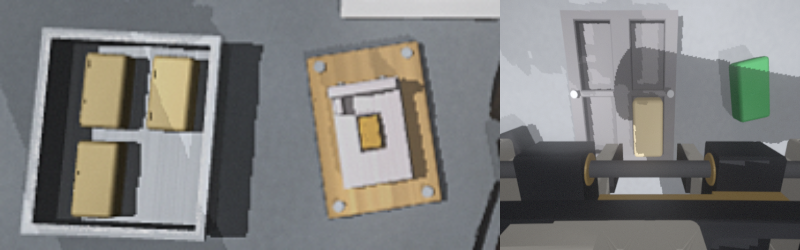

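Three bars are flat in the tub; only bar1 remains, right between the fingers.

```bash

python3 -m pendant '[[[0.06,-0.16,0.8,0,0,-0.04,0.27],[0,0,0.8,0,0,0,0.27],[0,0,0.8,0,0,0,0.27],[0,0,0.8,0,0,0,0.27],[0,0,0.6,0,0,0,0.27],[0,0,0.4,0,0,0,0.27],[0,0,0.13,0,0,0,0.27],[0,0,0,0,0,0,0.27]]]' 50
python3 -m pendant '[[[0,0,0,0,0,0,-0.4],[0,0,0,0,0,0,-0.4],[0,0,0,0,0,0,-0.4],[0,0,-0.3,0,0,0,-0.4],[0,0,-0.7,0,0,0,-0.4],[0,0,-1,0,0,0,-0.4],[0,0,-1,0,0,0,-0.4],[0,0,-1,0,0,0,-0.4]]]' 50
python3 -m pendant '[[[0,0,-0.4,0,0,-0.9,-0.4],[0,0,-0.2,0,0,-0.9,-0.4],[0,0,0,0,0,-0.9,-0.4],[0,0,0,0,0,-0.9,-0.4],[0,0,0,0,0,-0.88,-0.4],[0.21,-0.92,0,0,0,0,-0.4],[0.21,-0.92,0,0,0,0,-0.4],[0.21,-0.92,0,0,0,0,-0.4]]]' 50 |head -2
python3 -m pendant '[[[0.21,-0.92,0,0,0,0,-0.4],[0.21,-0.92,0,0,0,0,-0.4],[0.21,-0.92,0,0,0,0,-0.4],[0.21,-0.92,0,0,0,0,-0.4],[0.21,-0.92,0,0,0,0,-0.4],[0.21,-0.92,0,0,0,0,-0.4],[0.21,-0.92,0,0,0,0,-0.4],[0.21,-0.92,0,0,0,0,-0.4]]]' 50 |head -2
python3 -m pendant '[[[0.21,-0.92,0,0,0,0,-0.4],[0.21,-0.92,0,0,0,0,-0.4],[0.21,-0.92,0,0,0,0,-0.4],[0.21,-0.92,0,0,0,0,-0.4],[0.21,-0.92,0,0,0,0,-0.4],[0.21,-0.92,0,0,0,0,-0.4],[0.21,-0.92,0,0,0,0,-0.4],[0.21,-0.92,0,0,0,0,-0.4]]]' 50 |head -2
python3 -m pendant '[[[0.1,-0.5,0,0,0,0,-0.4],[0.1,-0.42,0,0,0,0,-0.4],[0,0,0,0,0,0,-0.4],[0,0,0,0,0,0,-0.4],[0,0,0,0,0,0,-0.4],[0,0,0,0,0,0,-0.4],[0,0,0,0,0,0,-0.4],[0,0,0,0,0,0,-0.4]]]' 50 
python3 goto.py .4572 .044 .1 9.8
```

```text
time_s: 61.05
tcp_pos: [0.4365, -0.3325, 0.0483]
eef_rot: [180.0, 0.0, -8.1]
contact_force: [-0.3, -0.7, -0.4]
gripper_width: 0.0556
gripper_force: 0.0
time_s: 61.85
tcp_pos: [0.4362, -0.3324, 0.1295]
eef_rot: [-180.0, 0.0, -8.1]
contact_force: [0.9, 0.9, -1.2]
gripper_width: 0.0438
gripper_force: 50.0
time_s: 62.65
tcp_pos: [0.4392, -0.2754, 0.1406]
time_s: 63.45
tcp_pos: [0.4474, -0.1244, 0.1408]
time_s: 64.25
tcp_pos: [0.4555, 0.0263, 0.1408]
time_s: 65.05
tcp_pos: [0.4564, 0.0441, 0.1403]
eef_rot: [180.0, 0.0, 9.8]
contact_force: [-0.5, -0.5, -0.7]
gripper_width: 0.0435
gripper_force: 50.0
t 65.0 rot [180.    0.    9.8] turn wz -0.01 shift [0.04 0.01 2.02] F [-0.5 -0.5 -0.7] w 0.0435
```

```bash

python3 -m pendant '[[[0.04,0,0.5,0,0,0,-0.4],[0,0,0.6,0,0,0,-0.4],[0,0,0.5,0,0,0,-0.4],[0,0,0.4,0,0,0,-0.4],[0,0,0.1,0,0,0,-0.4],[0,0,0.1,0,0,0,-0.4],[0,0,0.1,0,0,0,-0.4],[0,0,0.1,0,0,0,-0.4]]]' 60 
python3 -m pendant '[[[0,0,0.1,0,0,0,-0.4],[0,0,0.1,0,0,0,-0.4],[0,0,0.1,0,0,0,-0.4],[0,0,0.1,0,0,0,-0.4],[0,0,0.02,0,0,0,-0.4],[0,0,0,0,0,0,-0.4],[0,0,0,0,0,0,-0.4],[0,0,0,0,0,0,-0.4]]]' 60
python3 -m pendant '[[[0,0,0.04,0,0,0,-0.4],[0,0,0,0,0,0,-0.4],[0,0,0,0,0,0,-0.4],[0,0,0,0,0,0,-0.4],[0,0,0,0,0,0,-0.4],[0,0,0,0,0,0,-0.4],[0,0,0,0,0,0,-0.4],[0,0,0,0,0,0,-0.4]]]' 60  
```

```text
time_s: 65.85
tcp_pos: [0.4576, 0.0446, 0.093]
eef_rot: [180.0, -0.0, 9.8]
contact_force: [-3.3, -0.0, 8.2]
gripper_width: 0.0436
gripper_force: 60.0
time_s: 66.65
tcp_pos: [0.4576, 0.0446, 0.0853]
eef_rot: [-180.0, -0.1, 9.8]
contact_force: [-4.6, -0.1, 12.8]
gripper_width: 0.0435
gripper_force: 60.0
time_s: 67.45
tcp_pos: [0.4576, 0.0446, 0.0849]
eef_rot: [-180.0, -0.1, 9.8]
contact_force: [-8.2, 0.3, 19.2]
gripper_width: 0.0432
gripper_force: 60.0
```

```bash

python3 -m pendant '[[[0,0,0.04,0,0,0,-0.4],[0,0,0,0,0,0,-0.4],[0,0,0,0,0,0,-0.4],[0,0,0,0,0,0,-0.4],[0,0,0,0,0,0,-0.4],[0,0,0,0,0,0,-0.4],[0,0,0,0,0,0,-0.4],[0,0,0,0,0,0,-0.4]]]' 60
for i in 1 2; do python3 -m pendant '[[[0,0,0,0,0,0,-0.4],[0,0,0,0,0,0,-0.4],[0,0,0,0,0,0,-0.4],[0,0,0,0,0,0,-0.4],[0,0,0,0,0,0,-0.4],[0,0,0,0,0,0,-0.4],[0,0,0,0,0,0,-0.4],[0,0,0,0,0,0,-0.4]]]' 60; done
python3 -m pendant '[[[0,0,0,0,0,0,-0.4],[0,0,-0.1,0,0,0,-0.4],[0,0,-0.4,0,0,0,-0.4],[0,0,-0.8,0,0,0,-0.4],[0,0,-0.9,0,0,0,-0.4],[0,0,-0.9,0,0,0,-0.4],[0,0,0,0,0,0.77,-0.4],[0,0,0,0,0,0.77,-0.4]]]' 50
python3 -m pendant '[[[0,0,0,0,0,0.77,-0.4],[0,0,0,0,0,0.77,-0.4],[-0.245,-0.91,0,0,0,0,-0.4],[-0.245,-0.91,0,0,0,0,-0.4],[-0.245,-0.91,0,0,0,0,-0.4],[-0.245,-0.91,0,0,0,0,-0.4],[-0.245,-0.91,0,0,0,0,-0.4],[-0.245,-0.91,0,0,0,0,-0.4]]]' 50 |head -2
python3 -m pendant '[[[-0.245,-0.91,0,0,0,0,-0.4],[-0.245,-0.91,0,0,0,0,-0.4],[-0.245,-0.91,0,0,0,0,-0.4],[-0.245,-0.91,0,0,0,0,-0.4],[-0.245,-0.91,0,0,0,0,-0.4],[-0.245,-0.91,0,0,0,0,-0.4],[0,0,0,0,0,0,-0.4],[0,0,0,0,0,0,-0.4]]]' 50
python3 rim.py
python3 goto.py .408 .2655 .0455 -2.4
```

```text
time_s: 68.25
tcp_pos: [0.4576, 0.0446, 0.0849]
eef_rot: [180.0, -0.1, 9.8]
contact_force: [-12.2, 1.5, 30.3]
gripper_width: 0.0434
gripper_force: 60.0
time_s: 69.05
tcp_pos: [0.4576, 0.0446, 0.0848]
eef_rot: [180.0, -0.1, 9.8]
contact_force: [-11.6, 1.0, 30.1]
gripper_width: 0.0431
gripper_force: 60.0
time_s: 69.85
tcp_pos: [0.4576, 0.0446, 0.0849]
eef_rot: [180.0, -0.1, 9.8]
contact_force: [-12.0, 0.9, 29.7]
gripper_width: 0.0436
gripper_force: 60.0
time_s: 70.65
tcp_pos: [0.4578, 0.0448, 0.1454]
eef_rot: [-179.9, -0.1, 3.5]
contact_force: [-0.1, -0.7, -2.3]
gripper_width: 0.0433
gripper_force: 50.0
time_s: 71.45
tcp_pos: [0.4326, 0.1558, 0.1447]
time_s: 72.25
tcp_pos: [0.408, 0.2655, 0.1444]
eef_rot: [-180.0, -0.0, -2.5]
contact_force: [0.4, 0.2, -2.5]
gripper_width: 0.0436
gripper_force: 50.0
far edge x at y=.298 0.5538 yaw -1.9 -> cx 0.4488; sides y 0.3910 0.2042 mid 0.2976 (at x 0.474)
t 72.3 rot [-180.     0.    -2.5] turn wz -0.03 shift [-0.   -0.02  4.94] F [-0.1  0.3 -1.5] w 0.0437
```

```bash

python3 -m pendant '[[[0,-0.02,0.5,0,0,0,-0.4],[0,0,0.9,0,0,0,-0.4],[0,0,0.9,0,0,0,-0.4],[0,0,0.9,0,0,0,-0.4],[0,0,0.9,0,0,0,-0.4],[0,0,0.5,0,0,0,-0.4],[0,0,0.33,0,0,0,-0.4],[0,0,0,0,0,0,-0.4]]]' 50
python3 -m pendant '[[[0,0,0.05,0,0,0,-0.4],[0,0,0,0,0,0,0.08],[0,0,0,0,0,0,0.08],[0,0,-0.5,0,0,0,0.08],[0,0,-1,0,0,0,0.08],[0,0,-1,0,0,0,0.08],[0,0,-1,0,0,0,0.08],[0,0,-1,0,0,0,0.08]]]' 50
python3 -m pendant '[[[0,0,-1,0,0,0.95,0.14],[0,0,-1,0,0,0.95,0.14],[0,0,-1,0,0,0.95,0.14],[0,0,0,0,0,0.95,0.14],[0,0,0,0,0,0.95,0.14],[0,0,0,0,0,0.95,0.14],[0,0,0,0,0,0.95,0.14],[0,0,0,0,0,0.95,0.14]]]' 50 | head -2
python3 -m pendant '[[[0,0,0,0,0,0.95,0.14],[0,0,0,0,0,0.95,0.14],[0,0,0,0,0,0.95,0.14],[0,0,0,0,0,0.95,0.14],[0,0,0,0,0,0.95,0.14],[0,0,0,0,0,0.95,0.14],[0,0,0,0,0,0.95,0.14],[0,0,0,0,0,0.95,0.14]]]' 50 | head -2
python3 -m pendant '[[[0,0,0,0,0,0.95,0.14],[0,0,0,0,0,0.95,0.14],[0,0,0,0,0,0.95,0.14],[0,0,0,0,0,0.95,0.14],[0,0,0,0,0,0.95,0.14],[0,0,0,0,0,0.95,0.14],[0,0,0,0,0,0.95,0.14],[0,0,0,0,0,0.3,0.14]]]' 50
python3 goto.py .695 -.01 .2 -89.5
python3 -m pendant '[[[0.9,-0.9,0,0,0,0,0.14],[0.9,-0.9,0,0,0,0,0.14],[0.9,-0.9,0,0,0,0,0.14],[0.9,-0.9,0,0,0,0,0.14],[0.9,-0.9,0,0,0,0,0.14],[0,0,0,0,0,0,0.14],[0,0,0,0,0,0,0.14],[0,0,0,0,0,0,0.14]]]' 50
python3 - <<'E'
from h import *
c=cap('top'); cv2.imwrite('pics/t8.png',c['frame'])
E
python3 tub.py;python3 goto.py .695 -.01 .2 -89.5
```

```text
time_s: 73.1
tcp_pos: [0.4081, 0.2652, 0.0451]
eef_rot: [179.9, 0.0, -2.6]
contact_force: [-0.9, -0.3, -2.1]
gripper_width: 0.0434
gripper_force: 50.0
time_s: 73.9
tcp_pos: [0.4083, 0.2658, 0.1367]
eef_rot: [-179.9, -0.0, -2.5]
contact_force: [0.3, 0.4, -0.8]
gripper_width: 0.047
gripper_force: 0.0
time_s: 74.7
tcp_pos: [0.4082, 0.2657, 0.196]
time_s: 75.5
tcp_pos: [0.4082, 0.2656, 0.1959]
time_s: 76.3
tcp_pos: [0.4082, 0.2657, 0.1958]
eef_rot: [-180.0, 0.1, -91.2]
contact_force: [-1.1, -0.1, 0.2]
gripper_width: 0.0498
gripper_force: 0.0
t 76.3 rot [-1.80e+02  1.00e-01 -9.12e+01] turn wz -0.43 shift [ 13.91 -14.22  -0.21] F [-1.1 -0.1  0.2] w 0.0498
time_s: 77.1
tcp_pos: [0.4961, 0.1742, 0.1951]
eef_rot: [-180.0, 0.0, -91.1]
contact_force: [-0.1, 0.1, 0.0]
gripper_width: 0.0503
gripper_force: 0.0
tub (array([393.8, 301.2]), 186.3, 84.4, 87.2)
lid (array([695.1,  -9.7]), 217.5, 191.0, 0.5)
t 77.2 rot [-180.     0.   -91.1] turn wz -0.39 shift [ 9.31 -9.87 -0.25] F [-0.8  0.6 -0.2] w 0.0497
```

View pics/t8.png

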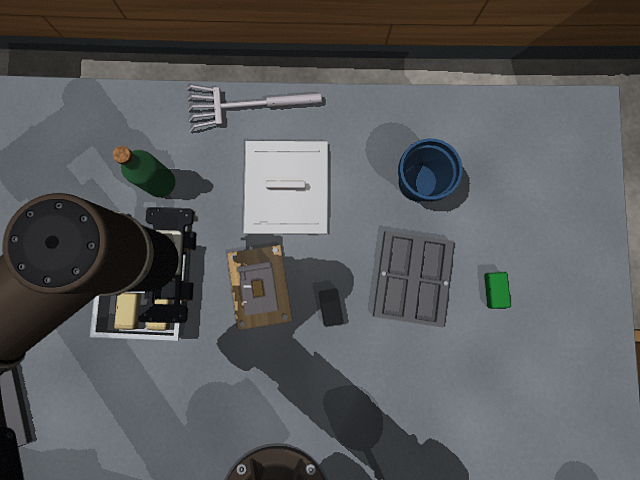

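The mould is empty and the lid unmoved, ridge at (286,185). Going over the lid for a wrist measurement of the ridge.

```bash
cat > ridge.py <<'E'
from m0 import *
for n in('wrist','top'):
    c=cap(n); P=cloud(c); z=P[...,2]; m=(z>.034)&(z<.05)&(np.hypot(P[...,0]-.695,P[...,1]+.01)<.09); 
    if n=='wrist': m[268:]=0
    for b in blobs(m,60): print(n,'ridge',rect(c,b,.042),'z %.4f'%np.median(z[cv2.drawContours(np.zeros(z.shape,np.uint8),[b],-1,1,-1)>0]))
E
python3 -m pendant '[[[0.66,-0.9,0,0,0,-0.39,0.14],[0.66,-0.9,0,0,0,0,0.14],[0.66,-0.9,0,0,0,0,0.14],[0.66,-0.9,0,0,0,0,0.14],[0.66,-0.9,0,0,0,0,0.14],[0.66,-0.9,0,0,0,0,0.14],[0.66,-0.9,0,0,0,0,0.14],[0.66,-0.9,0,0,0,0,0.14]]]' 50 |head -2
python3 -m pendant '[[[0.66,-0.9,0,0,0,0,0.14],[0.66,-0.9,0,0,0,0,0.14],[0.66,-0.9,0,0,0,0,0.14],[0,0,0,0,0,0,0.14],[0,0,0,0,0,0,0.14],[0,0,0,0,0,0,0.14],[0,0,0,0,0,0,0.14],[0,0,0,0,0,0,0.14]]]' 50 |head -3
python3 ridge.py; python3 tub.py; python3 goto.py .6945 -.010 .045 -89.5
```

```text
time_s: 78.0
tcp_pos: [0.6413, 0.0692, 0.1949]
time_s: 78.8
tcp_pos: [0.6948, 0.0303, 0.1952]
eef_rot: [-180.0, 0.0, -89.5]
wrist ridge (array([693.8, -10.1]), 15.3, 89.2, 0.3) z 0.0424
top ridge (array([694.6, -25.1]), 13.8, 58.8, 0.8) z 0.0411
tub (array([455.8, 268.8]), 124.5, 211.2, 88.0)
lid (array([695. ,  -9.7]), 217.7, 191.0, 0.5)
t 79.0 rot [-180.     0.   -89.6] turn wz -0.01 shift [2.   0.04 7.5 ] F [-0.4 -0.4  0.6] w 0.0495
```

```bash

python3 -m pendant '[[[0.7,0.04,0.5,0,0,0,0.14],[0.7,0,0.8,0,0,0,0.14],[0.6,0,0.9,0,0,0,0.14],[0,0,1,0,0,0,0.14],[0,0,1,0,0,0,0.14],[0,0,1,0,0,0,0.14],[0,0,1,0,0,0,0.14],[0,0,0.6,0,0,0,0.14]]]' 60 |head -2
python3 -m pendant '[[[0,0,0.5,0,0,0,0.14],[0,0,0.3,0,0,0,0.14],[0,0,0,0,0,0,0.14],[0,0,0,0,0,0,-0.9],[0,0,0,0,0,0,-0.9],[0,0,0,0,0,0,-0.9],[0,0,0,0,0,0,-0.9],[0,0,0,0,0,0,-0.9]]]' 60
python3 -m pendant '[[[0,0,-0.1,0,0,0,-0.9],[0,0,-0.4,0,0,0,-0.9],[0,0,-0.8,0,0,0,-0.9],[0,0,-1,0,0,0,-0.9],[0,0,-1,0,0,0,-0.9],[0,0,-1,0,0,0,-0.9],[0,0,-0.5,0,0,0,-0.9],[0,0,0,0,0,0,-0.9]]]' 60
python3 tub.py; python3 goto.py .456 .2985 .15 -92.4
```

```text
time_s: 79.75
tcp_pos: [0.6934, -0.0112, 0.0565]
time_s: 80.55
tcp_pos: [0.6947, -0.0103, 0.0431]
eef_rot: [-180.0, 0.0, -89.6]
contact_force: [-2.6, 0.6, 3.3]
gripper_width: 0.0155
gripper_force: 50.1
time_s: 81.35
tcp_pos: [0.6957, -0.0101, 0.1415]
eef_rot: [-179.8, 0.0, -89.6]
contact_force: [0.3, -0.3, -1.9]
gripper_width: 0.016
gripper_force: 60.0
tub (array([454.4, 217.9]), 212.0, 34.6, 2.2)
t 81.4 rot [-179.9    0.   -89.6] turn wz 0.71 shift [-14.92  12.58  -0.51] F [-0.4 -0.2 -2.7] w 0.0159
```

```bash

python3 -m pendant '[[[0,0,-0.25,0,0,0.36,-0.9],[0,0,-0.25,0,0,0.35,-0.9],[0,0.4,0,0,0,0,-0.9],[0,0.8,0,0,0,0,-0.9],[0,0.95,0,0,0,0,-0.9],[0,0.95,0,0,0,0,-0.9],[0,0.95,0,0,0,0,-0.9],[0,0.95,0,0,0,0,-0.9]]]' 60 |head -2
python3 -m pendant '[[[0,0.95,0,0,0,0,-0.9],[0,0.95,0,0,0,0,-0.9],[0,0.95,0,0,0,0,-0.9],[0,0.95,0,0,0,0,-0.9],[0,0.95,0,0,0,0,-0.9],[0,0.95,0,0,0,0,-0.9],[0,0.95,0,0,0,0,-0.9],[0,0.6,0,0,0,0,-0.9]]]' 60
python3 -m pendant '[[[-0.4,0.3,0,0,0,0,-0.9],[-0.9,0,0,0,0,0,-0.9],[-0.9,0,0,0,0,0,-0.9],[-0.9,0,0,0,0,0,-0.9],[-0.9,0,0,0,0,0,-0.9],[-0.9,0,0,0,0,0,-0.9],[-0.9,0,0,0,0,0,-0.9],[-0.9,0,0,0,0,0,-0.9]]]' 60 |head -2
python3 -m pendant '[[[-0.9,0,0,0,0,0,-0.9],[-0.9,0,0,0,0,0,-0.9],[-0.9,0,0,0,0,0,-0.9],[-0.9,0,0,0,0,0,-0.9],[-0.9,0,0,0,0,0,-0.9],[-0.9,0,0,0,0,0,-0.9],[-0.9,0,0,0,0,0,-0.9],[-0.9,0,0,0,0,0,-0.9]]]' 60 
python3 goto.py .4565 .2984 .115 -92.4
python3 - <<'E'
from h import *
c=cap('top'); cv2.imwrite('pics/t9.png',c['frame']); c=cap('scene'); a=c['frame']; cv2.imwrite('pics/s9.png',a)
E
```

```text
time_s: 82.2
tcp_pos: [0.5932, -0.0062, 0.1484]
time_s: 83.0
tcp_pos: [0.4479, -0.0003, 0.1486]
eef_rot: [180.0, 0.0, -92.4]
contact_force: [0.9, 1.7, -1.9]
gripper_width: 0.0157
gripper_force: 60.0
time_s: 83.8
tcp_pos: [0.4497, 0.1356, 0.1488]
time_s: 84.6
tcp_pos: [0.4555, 0.2795, 0.1487]
eef_rot: [180.0, -0.0, -92.4]
contact_force: [0.2, 0.2, -1.8]
gripper_width: 0.0154
gripper_force: 60.0
t 84.6 rot [180.   -0.  -92.4] turn wz -0.00 shift [-0.94 -0.01  1.68] F [ 0.2  0.2 -1.8] w 0.0154
```

View pics/s9.png

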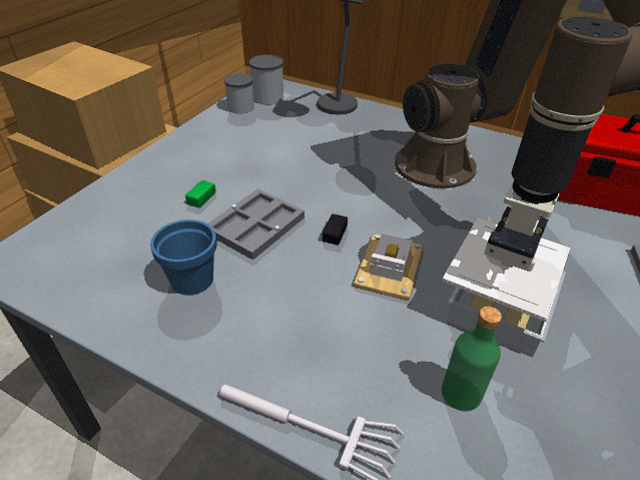

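Lid is held level above the tub, about 19 mm short in y (corrected next); everything else is in place.

```bash

python3 -m pendant '[[[-0.5,0,0,0,0,0,-0.9],[-0.44,0,0,0,0,0,-0.9],[0,0,0.5,0,0,0,-0.9],[0,0,0.5,0,0,0,-0.9],[0,0,0.4,0,0,0,-0.9],[0,0,0.28,0,0,0,-0.9],[0,0,0,0,0,0,-0.9],[0,0,0,0,0,0,-0.9]]]' 60
python3 goto.py .4565 .2984 .1 -92.4
python3 - <<'E'
from h import *
c=cap('scene'); a=c['frame'][205:365,420:600]; cv2.imwrite('pics/s10.png',cv2.resize(a,(675,600)))
E
```

```text
time_s: 85.5
tcp_pos: [0.4564, 0.2966, 0.1151]
eef_rot: [180.0, -0.0, -92.4]
contact_force: [-0.8, 0.4, -1.8]
gripper_width: 0.0156
gripper_force: 60.0
t 85.5 rot [180.   -0.  -92.4] turn wz -0.01 shift [-0.09  0.    0.75] F [-0.8  0.4 -1.8] w 0.0156
```

View pics/s10.png

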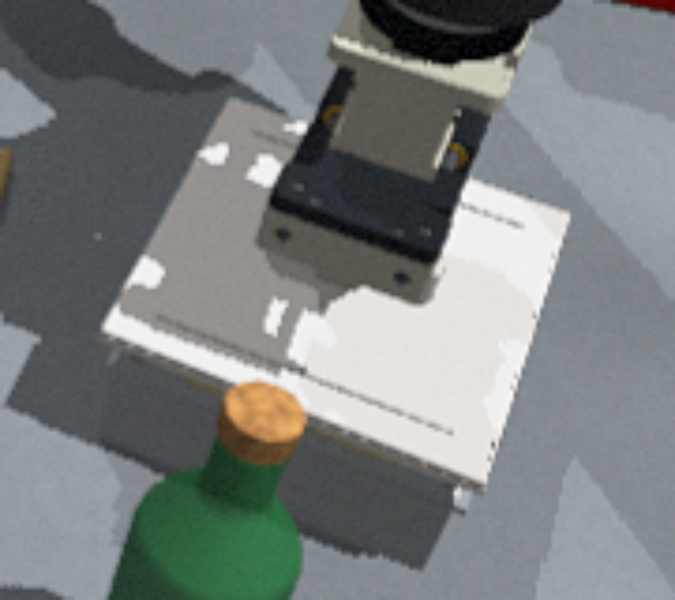

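The lid lies squarely over the rim. Lowering slowly with force readings.

```bash

python3 -m pendant '[[[-0.09,0,0.2,0,0,0,-0.9],[0,0,0.2,0,0,0,-0.9],[0,0,0.2,0,0,0,-0.9],[0,0,0,0,0,0,-0.9],[0,0,0,0,0,0,-0.9],[0,0,0,0,0,0,-0.9],[0,0,0,0,0,0,-0.9],[0,0,0,0,0,0,-0.9]]]' 60
python3 -m pendant '[[[0,0,0.1,0,0,0,-0.9],[0,0,0.1,0,0,0,-0.9],[0,0,0,0,0,0,-0.9],[0,0,0,0,0,0,-0.9],[0,0,0,0,0,0,-0.9],[0,0,0,0,0,0,-0.9],[0,0,0,0,0,0,-0.9],[0,0,0,0,0,0,-0.9]]]' 60
```

```text
time_s: 86.35
tcp_pos: [0.4565, 0.2987, 0.1033]
eef_rot: [-180.0, 0.0, -92.4]
contact_force: [-1.1, -0.5, -2.4]
gripper_width: 0.0156
gripper_force: 60.0
time_s: 87.15
tcp_pos: [0.4564, 0.2986, 0.0992]
eef_rot: [-180.0, 0.0, -92.4]
contact_force: [0.2, 0.3, -2.0]
gripper_width: 0.0154
gripper_force: 60.0
```

```bash

python3 -m pendant '[[[0,0,0.1,0,0,0,-0.9],[0,0,0.1,0,0,0,-0.9],[0,0,0.05,0,0,0,-0.9],[0,0,0,0,0,0,-0.9],[0,0,0,0,0,0,-0.9],[0,0,0,0,0,0,-0.9],[0,0,0,0,0,0,-0.9],[0,0,0,0,0,0,-0.9]]]' 60
python3 -m pendant '[[[0,0,0.1,0,0,0,-0.9],[0,0,0.05,0,0,0,-0.9],[0,0,0.05,0,0,0,-0.9],[0,0,0,0,0,0,-0.9],[0,0,0,0,0,0,-0.9],[0,0,0,0,0,0,-0.9],[0,0,0,0,0,0,-0.9],[0,0,0,0,0,0,-0.9]]]' 60
```

```text
time_s: 87.95
tcp_pos: [0.4566, 0.2988, 0.0951]
eef_rot: [-180.0, 0.0, -92.4]
contact_force: [-3.6, -0.9, 6.8]
gripper_width: 0.0158
gripper_force: 60.0
time_s: 88.75
tcp_pos: [0.4568, 0.2989, 0.0913]
eef_rot: [-179.9, 0.0, -92.4]
contact_force: [-2.2, -1.1, 9.8]
gripper_width: 0.0155
gripper_force: 60.0
```

```bash

python3 -m pendant '[[[0,0,0.06,0,0,0,-0.9],[0,0,0.04,0,0,0,-0.9],[0,0,0,0,0,0,-0.9],[0,0,0,0,0,0,-0.9],[0,0,0,0,0,0,-0.9],[0,0,0,0,0,0,-0.9],[0,0,0,0,0,0,-0.9],[0,0,0,0,0,0,-0.9]]]' 60
```

```text
time_s: 89.55
tcp_pos: [0.4568, 0.2989, 0.0909]
eef_rot: [-179.9, 0.1, -92.4]
contact_force: [-8.2, -3.0, 25.8]
gripper_width: 0.0158
gripper_force: 60.0
```

```bash

python3 -m pendant '[[[0,0,-0.04,0,0,0,-0.9],[0,0,0,0,0,0,0.1],[0,0,0,0,0,0,0.1],[0,0,0,0,0,0,0.1],[0,0,0,0,0,0,0.1],[0,0,0,0,0,0,0.1],[0,0,0,0,0,0,0.1],[0,0,-0.3,0,0,0,0.1]]]' 60
python3 -m pendant '[[[0,0,-0.6,0,0,0,0.1],[0,0,-1,0,0,0,0.1],[0,0,-1,0,0,0,0.1],[0,0,-1,0,0,0,0.1],[0,0,-1,0,0,0,0.1],[0,0,-1,0,0,0,0.1],[0,0,-1,0,0,0,0.1],[0,0,-1,0,0,0,0.1]]]' 60
for i in 1 2; do python3 -m pendant '[[[0.9,0,-0.2,0,0,0,0.1],[0.9,0,-0.2,0,0,0,0.1],[0.9,0,-0.2,0,0,0,0.1],[0.9,0,-0.2,0,0,0,0.1],[0.9,0,-0.2,0,0,0,0.1],[0.9,0,-0.2,0,0,0,0.1],[0.9,0,-0.2,0,0,0,0.1],[0.9,0,-0.2,0,0,0,0.1]]]' 60 |head -2; done
python3 - <<'E'
from m0 import *
c=cap('top'); P=cloud(c); z=P[...,2]; m=(z>.055)&(z<.075)&(np.hypot(P[...,0]-.457,P[...,1]-.3)<.17)
b=max(blobs(m,500),key=cv2.contourArea); print('lid on',rect(c,b,.064))
M=(cv2.erode(m.astype(np.uint8),np.ones((7,7)))>0); Q=P[M]; k=np.linalg.lstsq(np.c_[Q[:,:2]-[.457,.299],np.ones(len(Q))],Q[:,2],rcond=None)[0]; print('lip z %.4f tilt %.4f %.4f'%(k[2],k[0],k[1]))
cv2.imwrite('pics/f.png',c['frame']); c=cap('scene'); cv2.imwrite('pics/fs.png',cv2.resize(c['frame'][190:400,400:620],(628,600)))
E
```

```text
time_s: 90.35
tcp_pos: [0.456, 0.2982, 0.0943]
eef_rot: [179.9, -0.1, -92.4]
contact_force: [-0.1, 0.2, 0.6]
gripper_width: 0.0482
gripper_force: 0.0
time_s: 91.15
tcp_pos: [0.4564, 0.2985, 0.2491]
eef_rot: [-180.0, 0.1, -92.4]
contact_force: [0.6, 0.2, -0.6]
gripper_width: 0.0484
gripper_force: 0.0
time_s: 91.95
tcp_pos: [0.4502, 0.1531, 0.2793]
time_s: 92.75
tcp_pos: [0.444, 0.0094, 0.3113]
lid on (array([504. , 321.7]), 142.0, 129.2, 88.0)
lip z 0.0639 tilt 0.0048 -0.0037
```

View pics/fs.png

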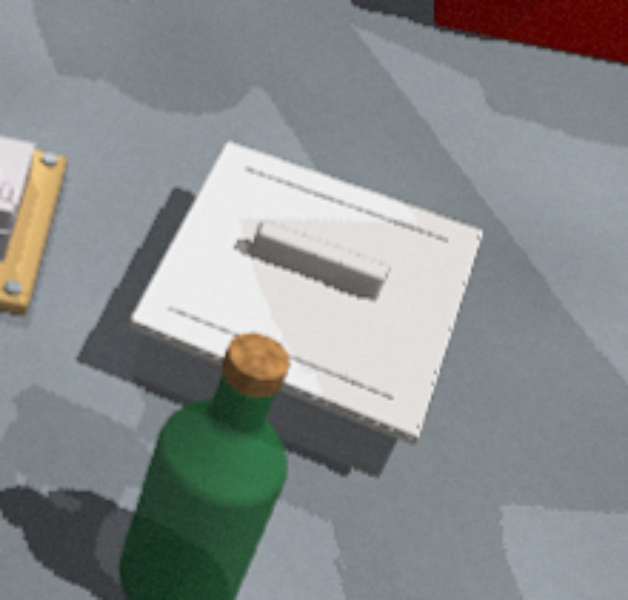

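The lid's lip measures z = 0.0639, where 0.064 is fully home. It is level within 0.4° and seated on the rim all round, so I'm handing in.

```bash
python3 -c "
from plant import r
print(r.close_job())"
```

```text
the job is handed in; nothing more can be done
None
```

I pressed all four bars on the stamp and laid them flat in the tub, the lid is seated and level, the pot and bottle were left alone, and I handed the job in at about 93 s; I had no reading of the stamp depth, and the hand-in gave no verdict.

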